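Rebuild a press-pack rectifier stack in its clamping fixture

ROBOT

A 6-joint arm with a two-finger parallel gripper is mounted at the origin on the work surface. World frame = base frame: x ahead of the robot, y to its left, z up, the work surface at z = 0. Lengths are in mm, angles in rad, forces in N, time in s.
With the tool pointing down it reaches from about 275 to 975 mm from the base axis. Payload 8.4 kg.
Tool frame: the origin (TCP) lies at the centre of the arm's flange, where the gripper is bolted on; the fingertips stand 190 mm ahead of it and the grasp point (between the pads) lies 171 mm ahead of it; z points along the fingers, y is the line along which they close (so a half turn about z gives the same grasp; the last joint's range is limited). The gripper opens to 92 mm and grips with 3 to 60 N. Pads are 20 mm wide; open, the fingers measure 128 mm over their backs; the gripper's body (75 mm by 189 mm) begins 69 mm behind the grasp point.
Start: joints at [-1.204, 0.353, 1.633, -0, 1.155, -0.002], TCP at [225.309, -582.98, 404.683] pointing down, gripper open.
Joint ranges: [-2.63, 2.63], [-0.92, 2.1], [0.06, 2.66], [-1.3, 4.44], [0, 2.69], [-3.02, 3.02]. Speed limits (rad/s): [2.22, 2.22, 2.79, 3.14, 3.14, 3.14].

INTERFACE

Orientations are given as a 3x3 rotation matrix whose columns are the frame's x, y, z axes.
In Python, from station import sensors, optics, job gives the robot as it stands.
- The arm moves only by the tool carry_out, never from a script. Its argument "increments" is a list that holds one entry, the list of rows, each a list of 6 numbers: the shift along the tool's x, y, z in cm, then the turn, a rotation vector about the tool's x, y, z in degrees. In form: [[[dx, dy, dz, ax, ay, az], ...]]. A call has 1 to 5 rows; each row shifts and turns the commanded pose from where the row before left it, along the tool's axes as they then stand; what a row does not reach is not made up. A row lasts 1/10 s, in which the tool goes at most 50 mm and 8.59 degrees, less where a joint would pass 70% of its speed; a pose out of reach is approached as far as the arm can. A call is refused whole if a number of a shift passes 5 or a number of a turn 8.59, either way. A call with a gripper value outside its range is refused whole. "gripper" is the closure, from 0 (fully open) to 1 (shut), set as the call begins (left out, the last holds). The fingers move at their own pace and stop on an object; "grip_force" is the grip in N (left out, the last holds). Time passes only in rows, so rows that do not move let the fingers close. It gives the time, the measured TCP pose, the force, the opening and the grip force at its end, in the units of the state.
- sensors.observe(): the state, without advancing time (a new reading comes with each control period).
- optics.camera(name): name is "scene" or "top" or "wrist"; returns the picture (384x512x3 uint8, red, green, blue); there is no depth.
- optics.camera_info(name): a dict with "fx", "fy", "cx", "cy" (pixels), "k1" (the pictures are not rectified: a ray, as slopes to the right and down, at radius r is drawn at 1 + k1 r^2 times it, then the intrinsics apply), "rvec" (rotation vector, rad) and "tvec" (3), from world to camera coordinates, as OpenCV has them; the wrist camera has in their place "mount" (4x4, takes a point from camera to tool coordinates, whose origin is the TCP and whose axes are the flange's). Camera axes: x right, y down, z forward; pixel columns grow to the right and rows downward; lengths in mm; the calibration is good to about 2 mm. A picture is of the moment at which its call begins: read the wrist's pose just before it. camera_info takes no time and is no camera call.
- job.finish_job(): hands the job in; it is judged then, once.
The state is a dict: "time_s": time; "joints": joint angles; "qd": joint speeds; "joint_torque": joint torques, N m; "eef_pos": TCP position; "tcp_rot": TCP orientation; "force": force on the tool from outside, world axes, zero at the start; "moment": the same for the moment, N m; "opening": opening from 0.0 (shut) to 1.0 (fully open); "grasp_force": force on a finger pad.
Only numpy, scipy, OpenCV 4.12 (cv2) and the standard library are available. Lean on these libraries where they do the work, as an engineer would, in place of code of your own. Each camera call takes 0.05 s, during which the arm holds its last target. There are 200 camera calls.

TASK

Turn the red knob anticlockwise past its click to open the fixture's jaws, and put the burnt black puck in the red reject bin. Then build a new stack centred flat on the round seat: the copper disc at the bottom, every white puck from the tray on it, and the thick blue disc on top as the cap; when the stack is complete, turn the knob back past its click to lock the jaws. Don't disturb the tools and other things on the bench.

Things in the scene. Friction and masses are not known exactly. Their poses are not given: they have to be found in the camera images.
- fixture: fixed clamping fixture: aluminium plate 170 x 290 x 8 mm on the bench; origin on the bench right under the centre of the round seat; the knob lies 155 mm from the seat along the fixture's +y, the two jaws stand on either side of the seat along its x axis
- seat (a point): centre of the top of the dark round seat (52 mm diameter, 16 mm above the bench) on which the stack is built; nothing locates the discs, they lie flat on it.
- jaw_a_face (a point): steel jaw on the fixture's +x side of the seat: 30 mm wide (y), 24 mm long (x), its top 25 mm above the bench; this point is the middle of its blue inner face, 31 mm from the seat centre when locked, 53 mm when open. Fingers fit beside a disc on the seat only along fixture y. The jaws retain the bottom disc and do not press on it
- jaw_b_face (a point): steel jaw on the fixture's -x side of the seat: 30 mm wide (y), 24 mm long (x), its top 25 mm above the bench; this point is the middle of its blue inner face, 31 mm from the seat centre when locked, 53 mm when open. Fingers fit beside a disc on the seat only along fixture y. The jaws retain the bottom disc and do not press on it
- knob_grip (a point): grip point on the vertical axis of the locking knob, 55 mm above the bench; the grip is a red bar 50 mm long, 13 mm wide, 26 mm high (from 41 to 67 mm above the bench), with a white mark at one end, over a black collar 60 mm in diameter
- lock_knob (a joint): angle of the locking knob, rad, growing anticlockwise seen from above: 0 = locked (jaws in, red bar along the fixture's x axis, white mark towards +x), 1.2 = open (jaws out). A sprung detent resists at up to about 0.15 N m, is over the top at 0.6 and then snaps the knob on to the far rest, where it stays; stops just beyond each rest
- burnt_puck: failed puck: flat black disc with dark metal faces, 56 mm diameter, 14 mm thick, about 0.14 kg; origin at its middle; starts on the seat between the closed jaws
- copper_disc: solid copper contact disc, 58 mm diameter, 14 mm thick, 0.30 kg; origin at its middle, z along its axis; either face may be up; starts flat on the tray
- cap: pressure cap: plain blue disc, 56 mm diameter, 18 mm thick, 0.10 to 0.18 kg; origin at its middle, z along its axis; either face may be up; starts flat on the tray
- tray: fixed dark foam parts tray 225 (x) x 315 (y) mm, its top 10 mm above the bench (edge strips 14 mm); origin at its centre on the bench; discs lie in two rows about 100 mm apart (x) and three columns about 105 mm apart (y)
- reject_bin_in (a point): centre of the inner floor (about 4 mm above the bench) of the fixed red reject bin, outside 170 (x) x 120 (y) mm, walls 4 mm thick and 40 mm high
- heat_sink: bystander: finned heat sink 50 x 50 x 30 mm; origin at the centre of its underside
- screwdriver: bystander: screwdriver with red handle lying on the bench beyond the fixture
- hammer: bystander: hammer with wooden handle lying on the bench beyond the tray
- spray_bottle: bystander: white bottle with blue cap, 52 mm diameter, 110 mm tall; origin at the centre of its foot
- tape_roll: bystander: yellow tape roll, 90 mm diameter, 20 mm high; origin at the centre of its underside
- puck_1: rectifier puck: flat white ceramic disc with bright metal faces, 56 mm diameter, 14 mm thick, 0.10 to 0.19 kg; origin at its middle, z along its axis; either face may be up; two to four such pucks are present; starts flat on the tray
- puck_2: rectifier puck: flat white ceramic disc with bright metal faces, 56 mm diameter, 14 mm thick, 0.10 to 0.19 kg; origin at its middle, z along its axis; either face may be up; two to four such pucks are present; starts flat on the tray
- puck_3: rectifier puck: flat white ceramic disc with bright metal faces, 56 mm diameter, 14 mm thick, 0.10 to 0.19 kg; origin at its middle, z along its axis; either face may be up; two to four such pucks are present; starts flat on the tray
- puck_4: rectifier puck: flat white ceramic disc with bright metal faces, 56 mm diameter, 14 mm thick, 0.10 to 0.19 kg; origin at its middle, z along its axis; either face may be up; two to four such pucks are present; starts flat on the tray
Things that resemble listed ones, but are neither listed nor needed, are in the scene too. What is shaped like the burnt_puck but green, turquoise or yellow is not meant.

How it is judged (in metres and radians):
On the way, in this order (a step that is already met when the one before it is completed fails the run):
1. the knob has been turned past its click and the jaws are open (value of joint lock_knob above 1 rad), for 0.2 s.
2. the burnt puck lies in the reject bin, released (horizontal distance between burnt_puck and reject_bin_in below 0.075 m and height (world z) of burnt_puck below 0.045 m and contact force between the fingers and burnt_puck below 0.05 N and linear speed of burnt_puck below 0.03 m/s), for 0.2 s.
3. with the jaws open, the complete stack stands centred on the seat, released: copper disc, all white pucks, cap (value of joint lock_knob above 1 rad and horizontal distance between each of copper_disc, puck_1, puck_2, puck_3, puck_4, cap and seat below 0.008 m and angle between the z axis of each of copper_disc, puck_1, puck_2, puck_3, puck_4, cap and the z axis of seat, either way round below 0.06 rad and z of copper_disc in the frame of seat between 0.003 and 0.011 m and linear speed of each of copper_disc, puck_1, puck_2, puck_3, puck_4, cap below 0.02 m/s and contact force between the fingers and copper_disc below 0.05 N and z of each of puck_1, puck_2, puck_3, puck_4, cap in the frame of seat above 0.016 m and contact force between the fingers and puck_1 below 0.05 N and contact force between the fingers and puck_2 below 0.05 N and contact force between the fingers and puck_3 below 0.05 N and contact force between the fingers and puck_4 below 0.05 N and contact force between the fingers and cap below 0.05 N and ((angle between puck_1's own z axis and vertical below 0.1 rad and z of cap in the frame of puck_1 above 0.01 m) or (angle between puck_1's own z axis and vertical above 3 rad and z of cap in the frame of puck_1 below -0.01 m)) and ((angle between puck_2's own z axis and vertical below 0.1 rad and z of cap in the frame of puck_2 above 0.01 m) or (angle between puck_2's own z axis and vertical above 3 rad and z of cap in the frame of puck_2 below -0.01 m)) and ((angle between puck_3's own z axis and vertical below 0.1 rad and z of cap in the frame of puck_3 above 0.01 m) or (angle between puck_3's own z axis and vertical above 3 rad and z of cap in the frame of puck_3 below -0.01 m)) and ((angle between puck_4's own z axis and vertical below 0.1 rad and z of cap in the frame of puck_4 above 0.01 m) or (angle between puck_4's own z axis and vertical above 3 rad and z of cap in the frame of puck_4 below -0.01 m))), for 0.3 s.
4. the knob has been turned back past its click and the jaws are locked (value of joint lock_knob below 0.2 rad), for 0.2 s.
At the end, for the whole second after the job is handed in: Knob locked (below 0.2 rad); burnt puck released in the reject bin; copper disc on the seat, all present white pucks above it and the cap on top, each flat (within 0.06 rad; either face up), centred within 8 mm of the seat's centre, released and at rest (all of step 2 and value of joint lock_knob below 0.2 rad and horizontal distance between each of copper_disc, puck_1, puck_2, puck_3, puck_4, cap and seat below 0.008 m and angle between the z axis of each of copper_disc, puck_1, puck_2, puck_3, puck_4, cap and the z axis of seat, either way round below 0.06 rad and z of copper_disc in the frame of seat between 0.003 and 0.011 m and linear speed of each of copper_disc, puck_1, puck_2, puck_3, puck_4, cap below 0.02 m/s and contact force between the fingers and copper_disc below 0.05 N and z of each of puck_1, puck_2, puck_3, puck_4, cap in the frame of seat above 0.016 m and contact force between the fingers and puck_1 below 0.05 N and contact force between the fingers and puck_2 below 0.05 N and contact force between the fingers and puck_3 below 0.05 N and contact force between the fingers and puck_4 below 0.05 N and contact force between the fingers and cap below 0.05 N and ((angle between puck_1's own z axis and vertical below 0.1 rad and z of cap in the frame of puck_1 above 0.01 m) or (angle between puck_1's own z axis and vertical above 3 rad and z of cap in the frame of puck_1 below -0.01 m)) and ((angle between puck_2's own z axis and vertical below 0.1 rad and z of cap in the frame of puck_2 above 0.01 m) or (angle between puck_2's own z axis and vertical above 3 rad and z of cap in the frame of puck_2 below -0.01 m)) and ((angle between puck_3's own z axis and vertical below 0.1 rad and z of cap in the frame of puck_3 above 0.01 m) or (angle between puck_3's own z axis and vertical above 3 rad and z of cap in the frame of puck_3 below -0.01 m)) and ((angle between puck_4's own z axis and vertical below 0.1 rad and z of cap in the frame of puck_4 above 0.01 m) or (angle between puck_4's own z axis and vertical above 3 rad and z of cap in the frame of puck_4 below -0.01 m))); the robot touches nothing.
It fails at once if a bystander (heat sink, screwdriver, hammer, bottle, tape roll) is moved by more than 30 mm (distance of any of heat_sink, screwdriver, hammer, spray_bottle, tape_roll from where it was at the start of the episode above 0.03 m).
Of puck_1, puck_2, puck_3, puck_4 only 2 to 4 are there at a start; the rules pass over those that are not, and their reading is None.
At some moment in a run one of puck_1, puck_2, puck_3, puck_4, cap may be knocked a few centimetres aside while the robot is not near it.
Once in a run the grip may slacken for a moment while it holds something.
It also fails if it takes over 210 s, if anything falls off the work surface, if the arm or the gripper's body presses on something with over 40 N, if the wrist force passes 120 N, or if a joint passes its speed limit or range.

## Working session

There is one attempt and no reset: what is moved stays moved. The work goes in short steps, Python scripts to look and compute and a tool call to move; the robot and the scene stay as the last step left them, time stands still between calls to the robot, and variables do not carry over. Pictures are saved under pics/ and viewed, at most 14 in all, crops included, and the job is handed in when it is done.

Besides the shell and the picture viewer there is one more tool, called after "Emit:" as name(argument=value, ...), one argument or row to a line, values as JSON. carry_out: Moves the arm, as the interface text tells. Its arguments: {"type":"object","properties":{"increments":{"type":"array","items":{"type":"array","items":{"type":"array","items":{"type":"number"}}}},"gripper":{"type":"number"},"grip_force":{"type":"number"}},"required":["increments"]}

```bash
mkdir -p pics; ls
python3 - <<'E'
from station import sensors, optics, job
import cv2, numpy as np
s=sensors.observe(); print(s['eef_pos'],s['tcp_rot'],s['opening'])
for n in ('scene','top','wrist'):
    print(n,optics.camera_info(n))
for n in ('scene','top'):
    cv2.imwrite(f'pics/{n}0.png',cv2.resize(optics.camera(n)[:,:,::-1],(800,600),interpolation=cv2.INTER_CUBIC))
E
```

```text
pics
[ 225.20001764 -582.7682625   403.97556691] [[ 9.32783410e-01  3.60437072e-01 -4.77385155e-04]
 [ 3.60437387e-01 -9.32782541e-01  1.27340644e-03]
 [ 1.36863482e-05 -1.35987985e-03 -9.99999075e-01]] 0.9970049992179054
scene {'fx': 385.9048303312076, 'fy': 385.9048303312076, 'cx': 248.54330935693488, 'cy': 192.36485730905093, 'k1': -0.003219909592476883, 'rvec': array([ 2.30380509,  0.82578953, -0.29203722]), 'tvec': array([-369.50239057, -213.82256484, 1475.71710374])}
top {'fx': 394.0979663699305, 'fy': 394.0979663699305, 'cx': 253.75237795434668, 'cy': 188.71155309669862, 'k1': -0.0703004422791664, 'rvec': array([ 2.1603159 , -2.18386108,  0.09557742]), 'tvec': array([ -11.85507594,  513.7267853 , 1127.24252255])}
wrist {'fx': 265.9408690582636, 'fy': 265.9408690582636, 'cx': 253.57453227314983, 'cy': 187.9632894553328, 'k1': -0.0424840807928226, 'mount': array([[-3.30008769e-04, -9.63560716e-01, -2.67489508e-01,
         7.62045191e+01],
       [ 9.99999917e-01, -3.82101534e-04,  1.42694518e-04,
         1.95684724e-01],
       [-2.39702984e-04, -2.67489439e-01,  9.63560762e-01,
         2.10892044e+01],
       [ 0.00000000e+00,  0.00000000e+00,  0.00000000e+00,
         1.00000000e+00]])}
```

View pics/top0.png

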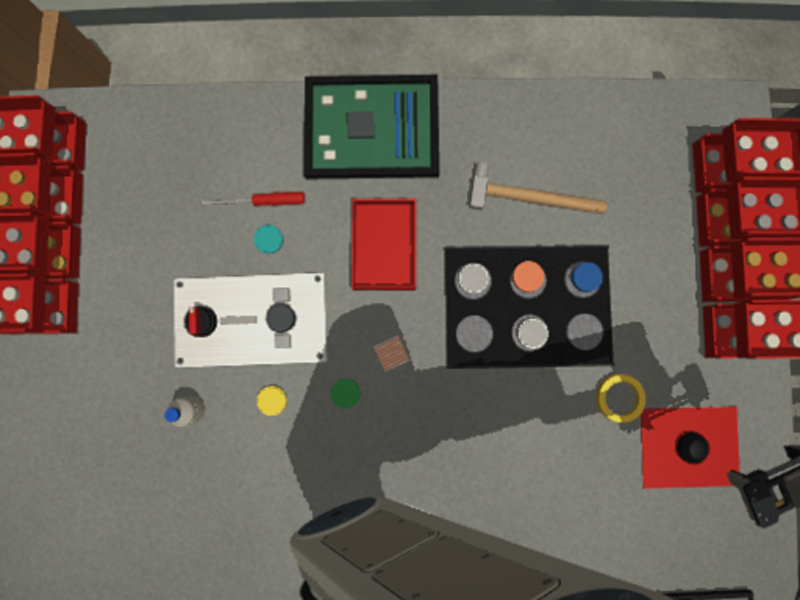

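View pics/scene0.png

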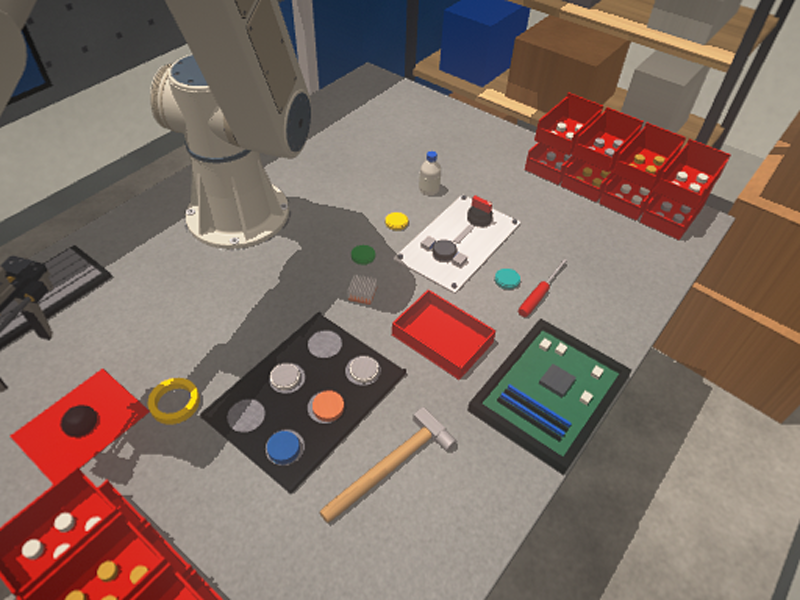

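The top view shows the fixture with the seat at about (281,318) and the knob at (200,320), in 800-wide pixels. The tray holds two white pucks at (473,280) and (530,333), copper at (529,277) and the cap at (586,277). The red bin is at (383,244). The scene view agrees. The similar discs are teal, yellow and green, plus a black item on a red mat.

```bash
cat > h.py <<'E'
import numpy as np, cv2
from station import sensors, optics
def KD(i): return np.array([[i['fx'],0,i['cx']],[0,i['fy'],i['cy']],[0,0,1]]),np.array([i['k1'],0,0,0.])
def pose(n,s=None):
    i=optics.camera_info(n)
    if 'mount' in i:
        M=np.array(i['mount']); R=np.array(s['tcp_rot'])
        return i,R@M[:3,:3],np.array(s['eef_pos'])+R@M[:3,3]
    R=cv2.Rodrigues(np.array(i['rvec']))[0]
    return i,R.T,-R.T@np.array(i['tvec'])
def p2w(n,uv,z,s=None):
    i,R,C=pose(n,s); K,D=KD(i)
    p=cv2.undistortPoints(np.array(uv,float).reshape(-1,1,2),K,D).reshape(-1,2)
    d=np.c_[p,np.ones(len(p))]@R.T
    return (C+d*((z-C[2])/d[:,2])[:,None])[:,:2]
def w2p(n,P,s=None):
    i,R,C=pose(n,s); K,D=KD(i)
    return cv2.projectPoints(np.array(P,float).reshape(-1,1,3),cv2.Rodrigues(R.T)[0],-R.T@C,K,D)[0].reshape(-1,2)
def rectify(n,img,z,c,half,mmpp,s=None):
    "world patch at height z: row=-x, col=-y (like the top view)"
    N=int(2*half/mmpp); r,q=np.mgrid[:N,:N]
    x=c[0]+half-r*mmpp; y=c[1]+half-q*mmpp
    P=np.c_[x.ravel(),y.ravel(),np.full(N*N,z)]
    m=w2p(n,P,s).astype(np.float32).reshape(N,N,2)
    return cv2.remap(img,m[:,:,0].copy(),m[:,:,1].copy(),cv2.INTER_LINEAR)
E
python3 - <<'E'
from h import *
f=.64
T={'cop':((529,277),24),'cap':((586,277),28),'p1':((473,280),24),'p2':((530,333),24),'seat':((281,318),30),'knob':((200,320),67),'bin':((383,244),40),'c1':((178,282),8),'c2':((318,278),8),'c3':((319,355),8),'c4':((180,361),8)}
for k,(u,z) in T.items(): print(k,p2w('top',np.array(u)*f,z).round(1))
S={'cop':((327,405),24),'cap':((285,444),28),'p1':((364,368),24),'p2':((287,376),24),'seat':((445,248),30)}
for k,(u,z) in S.items(): print('S',k,p2w('scene',np.array(u)*f,z).round(1))
# segmented centroids, top
im=optics.camera('top'); cv2.imwrite('pics/raw_top.png',im[:,:,::-1])
hsv=cv2.cvtColor(im,cv2.COLOR_RGB2HSV)
def seg(n,m,uv):
    k,l,st,c=cv2.connectedComponentsWithStats(m.astype(np.uint8)); j=l[int(uv[1]),int(uv[0])]; return c[j],st[j][2:]
H,Sx,V=[hsv[:,:,i].astype(int) for i in range(3)]
for k,m in (('cop',(H<15)&(Sx>80)&(V>150)),('cap',(H>95)&(H<125)&(Sx>120)&(V>110)),('bin',((H<8)|(H>172))&(Sx>150)),):
    c,a=seg('top',m,np.array(T[k][0])*f); print(k,c,a,p2w('top',c,T[k][1]).round(1))
E
```

```text
cop [[ 544.5 -266.6]]
cap [[ 542.9 -373.5]]
p1 [[ 539.9 -161.1]]
p2 [[ 439.5 -265.3]]
seat [[472.2 197.7]]
knob [[467.9 338.1]]
bin [[607.2   6.6]]
c1 [[544.4 401.6]]
c2 [[548.9 131.6]]
c3 [[403.  129.7]]
c4 [[393.5 394.7]]
S cop [[ 549.1 -266.2]]
S cap [[ 548.1 -370.8]]
S p1 [[ 547.9 -161.6]]
S p2 [[ 448.  -268.1]]
S seat [[478.  200.3]]
cop [337.98653199 176.53535354] [ 19  20 297] [[ 546.7 -265. ]]
cap [375.81712062 176.66536965] [ 18  18 257] [[ 544.7 -375.9]]
bin [245.20570949 155.85264484] [  41   59 2382] [[608.1   6.3]]
```

Emit:
carry_out(
  increments=[
    [[4.2,-2.1,0,0,0,0],[4.2,-2.1,0,0,0,0],[4.2,-2.1,0,0,0,0],[4.2,-2.1,0,0,0,0],[4.2,-2.1,0,0,0,0]],
  ],
  gripper=0,
)

```text
time_s: 0.65
eef_pos: [384.2, -407.8, 404.6]
tcp_rot: [[0.933, 0.36, -0.0], [0.36, -0.933, 0.0], [-0.0, -0.0, -1.0]]
force: [-0.4, -0.5, 0.6]
opening: 1.001
grasp_force: 0.0
```

Emit:
carry_out(
  increments=[
    [[4.2,-2.1,0,0,0,0],[4.2,-2.1,0,0,0,0],[4.2,-2.1,0,0,0,0],[4.2,-2.1,0,0,0,0],[0,0,0,0,0,6.5]],
  ],
)

```text
time_s: 1.15
eef_pos: [512.7, -266.7, 404.5]
tcp_rot: [[0.967, 0.256, 0.001], [0.256, -0.967, 0.001], [0.001, -0.001, -1.0]]
force: [-0.4, 0.4, -1.0]
opening: 0.999
grasp_force: 0.0
```

Emit:
carry_out(
  increments=[
    [[0,0,0,0,0,6.5],[0,0,0,0,0,6.6],[0,0,0,0,0,0],[0,0,0,0,0,0]],
  ],
)

```text
time_s: 1.55
eef_pos: [509.7, -270.4, 404.5]
tcp_rot: [[1.0, 0.03, -0.0], [0.03, -1.0, 0.0], [-0.0, -0.0, -1.0]]
force: [-0.3, 0.2, 0.2]
opening: 0.998
grasp_force: 0.0
```

Run:
```python
from h import *
s=sensors.observe(); im=optics.camera('wrist'); print(s['time_s'],s['eef_pos'],s['joints'],np.degrees(np.arctan2(s['tcp_rot'][1][0],s['tcp_rot'][0][0])),s['force'])
r=rectify('wrist',im,24,(495,-267),190,.65,s)[:,:,::-1]
np.savez('tray.npz',im=im,pos=s['eef_pos'],R=s['tcp_rot'])
cv2.imwrite('pics/tray_rect.png',r)
```

```text
1.55 [ 509.6984243  -270.40251144  404.54391263] [-4.90363561e-01  2.79084844e-01  1.73837297e+00  1.32333183e-05
  1.12444892e+00  1.05039644e+00] 1.7206284435918662 [-0.29723623  0.24215866  0.22925115]
```

View pics/tray_rect.png

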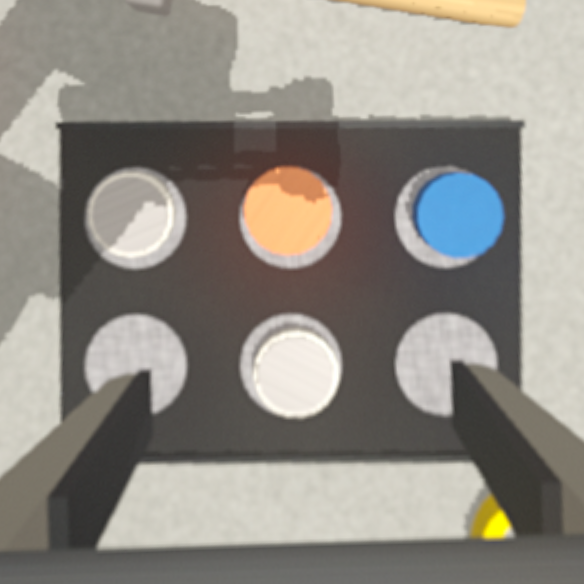

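The tray view shows p1 at (131,212), copper at (288,211), p2 at (295,374) and the cap at (460,215). There are two white pucks in total. Next I look at the fixture.

Emit:
carry_out(
  increments=[
    [[0.1,-4.9,0,0,0,0],[0.1,-4.9,0,0,0,0],[0.1,-4.9,0,0,0,0],[0.1,-4.9,0,0,0,0],[0.1,-4.9,0,0,0,0]],
  ],
)

```text
time_s: 2.1
eef_pos: [507.8, -23.8, 404.9]
tcp_rot: [[1.0, 0.028, 0.001], [0.028, -1.0, 0.0], [0.001, -0.0, -1.0]]
force: [0.8, 0.5, -0.2]
opening: 1.003
grasp_force: 0.0
```

Emit:
carry_out(
  increments=[
    [[0.1,-4.9,0,0,0,0],[0.1,-4.9,0,0,0,0],[0.1,-4.9,0,0,0,0],[0.1,-4.9,0,0,0,0],[0.1,-4.9,0,0,0,0]],
  ],
)

```text
time_s: 2.6
eef_pos: [506.3, 221.5, 404.9]
tcp_rot: [[1.0, 0.029, 0.0], [0.029, -1.0, 0.0], [0.0, -0.0, -1.0]]
force: [0.6, -0.8, 0.6]
opening: 1.0
grasp_force: 0.0
```

Emit:
carry_out(
  increments=[
    [[0,-4.9,0,0,0,0],[0,0,0,0,0,0],[0,0,0,0,0,0]],
  ],
)

```text
time_s: 2.9
eef_pos: [505.1, 269.5, 404.4]
tcp_rot: [[1.0, 0.031, -0.0], [0.031, -1.0, -0.001], [-0.0, 0.001, -1.0]]
force: [-0.7, 0.1, 0.1]
opening: 1.004
grasp_force: 0.0
```

Run:
```python
from h import *
s=sensors.observe(); im=optics.camera('wrist'); print(s['time_s'],s['eef_pos'],s['joints'],np.degrees(np.arctan2(s['tcp_rot'][1][0],s['tcp_rot'][0][0])),s['force'])
c=(472,265); r=rectify('wrist',im,30,c,190,.65,s)
np.savez('fix.npz',im=im,pos=s['eef_pos'],R=s['tcp_rot'])
cv2.imwrite('pics/fix_rect.png',r[:,:,::-1])
d=np.load('tray.npz'); st={'eef_pos':d['pos'],'tcp_rot':d['R']}
def circ(im,s,z,c,rad,tag):
    m=.3;g=cv2.cvtColor(rectify('wrist',im,z,c,50,m,s),cv2.COLOR_RGB2GRAY)
    k=cv2.HoughCircles(cv2.GaussianBlur(g,(5,5),1.5),cv2.HOUGH_GRADIENT_ALT,1,5,param1=100,param2=.6,minRadius=int((rad-4)/m),maxRadius=int((rad+4)/m))
    if k is not None:
        for u,v,q in k[0][:3]: print(tag,'x %.1f y %.1f r %.1f'%(c[0]+50-v*m,c[1]+50-u*m,q*m))
    else: print(tag,None)
for t,c,z,ra in (('p1',(547,-162),24,28),('cop',(548,-264),24,29),('p2',(442,-269),24,28),('cap',(545,-376),28,28)): circ(d['im'],st,z,c,ra,t)
circ(im,s,30,(472,198),28,'burnt');
```

```text
2.9 [505.07666787 269.45214123 404.38888044] [ 4.87542848e-01  2.72300632e-01  1.74802328e+00 -3.21686906e-04
  1.12189627e+00  2.02774899e+00] 1.7606858947396478 [-0.69413663  0.11876081  0.14607523]
p1 x 546.0 y -161.8 r 28.3
p1 x 545.4 y -171.4 r 28.1
p1 x 546.0 y -161.8 r 24.5
cop x 541.6 y -266.5 r 31.4
p2 x 441.6 y -269.4 r 28.3
cap x 546.7 y -376.1 r 27.6
burnt x 475.5 y 203.0 r 27.6
```

View pics/fix_rect.png

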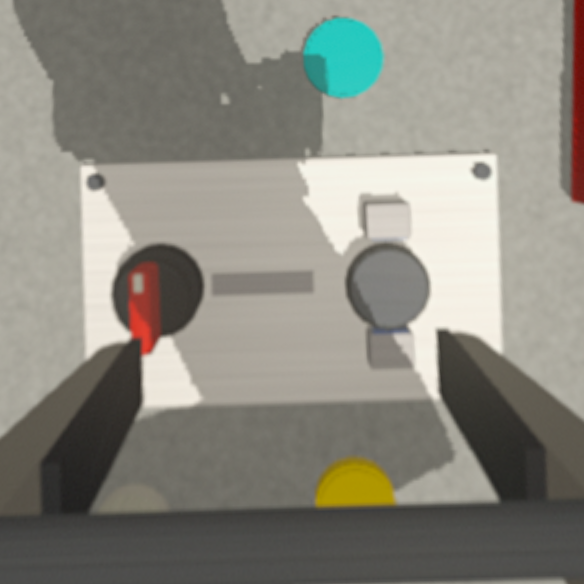

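The fixture view shows the burnt puck at (388,286), the collar at (158,290), and the bar along x with its white mark at +x. I'll measure the knob and yaw numerically.

Run:
```python
from h import *
d=np.load('fix.npz'); s={'eef_pos':d['pos'],'tcp_rot':d['R']}; im=d['im']
c=(472,352); m=.3
r=rectify('wrist',im,41,c,60,m,s); g=cv2.cvtColor(r,cv2.COLOR_RGB2GRAY)
k=cv2.HoughCircles(cv2.GaussianBlur(g,(5,5),1.5),cv2.HOUGH_GRADIENT_ALT,1,5,param1=80,param2=.5,minRadius=int(26/m),maxRadius=int(34/m))
if k is not None:
    for u,v,q in k[0][:4]: print('collar x %.1f y %.1f r %.1f'%(c[0]+60-v*m,c[1]+60-u*m,q*m))
# plate: bright area hull, z=8
c=(472,265);m=.65
r8=rectify('wrist',im,8,c,190,m,s)
for nm,(a,b) in {'tl':((95,181)),'tr':((480,170))}.items():
    w=np.array([c[0]+190-b*m,c[1]+190-a*m,30.]); uv=w2p('wrist',w,s); print(nm,p2w('wrist',uv,8,s))
for nm,(a,b) in {'g1':((212,285)),'g2':((312,282)),'tlc':(82,163),'trc':(497,155),'blc':(88,405),'brc':(502,402)}.items():
    w=np.array([c[0]+190-b*m,c[1]+190-a*m,30.]); uv=w2p('wrist',w,s); print(nm,p2w('wrist',uv,8,s))
r=rectify('wrist',im,67,(472,352),60,.2,s)
cv2.imwrite('pics/knob67.png',r[:,:,::-1])
```

```text
collar x 476.8 y 350.5 r 28.9
collar x 473.2 y 346.3 r 32.2
tl [[542.05146869 400.81091575]]
tr [[549.64674138 134.97637155]]
g1 [[470.24161779 320.02483349]]
g2 [[472.31305579 250.97689993]]
tlc [[554.48009673 409.78714711]]
trc [[560.00393141 123.23822285]]
blc [[387.38409752 405.6442711 ]]
brc [[389.45553552 119.78582617]]
```

View pics/knob67.png

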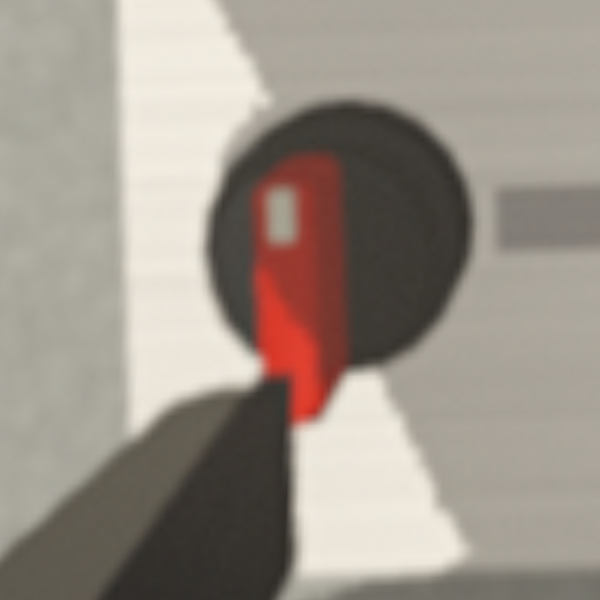

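Emit:
carry_out(
  increments=[
    [[-1.5,-4.3,0,0,0,0],[-1.5,-4.3,0,0,0,0],[0,0,4.5,0,0,0],[0,0,4.5,0,0,0],[0,0,3,0,0,0]],
  ],
)

```text
time_s: 3.45
eef_pos: [472.7, 351.9, 282.3]
tcp_rot: [[1.0, 0.026, -0.002], [0.026, -1.0, -0.002], [-0.002, 0.002, -1.0]]
force: [0.4, -0.4, 0.1]
opening: 1.002
grasp_force: 0.0
```

Emit:
carry_out(
  increments=[
    [[0,0,2,0,0,0],[0,0,1.5,0,0,0],[0,0,1,0,0,0],[0,0,0.4,0,0,0],[0,0,0,0,0,0]],
  ],
)

```text
time_s: 3.95
eef_pos: [473.4, 353.6, 235.9]
tcp_rot: [[1.0, 0.026, 0.0], [0.026, -1.0, 0.0], [0.0, -0.0, -1.0]]
force: [-0.1, -0.0, 0.5]
opening: 1.003
grasp_force: 0.0
```

Emit:
carry_out(
  increments=[
    [[0,0,0,0,0,0],[0,0,0,0,0,0],[0,0,0,0,0,0],[0,0,0,0,0,0],[0,0,0,0,0,0]],
  ],
  gripper=1,
  grip_force=45,
)

```text
time_s: 4.45
eef_pos: [473.1, 353.9, 235.9]
tcp_rot: [[1.0, 0.027, 0.0], [0.027, -1.0, 0.0], [0.0, -0.0, -1.0]]
force: [-0.2, -1.3, 0.5]
opening: 0.585
grasp_force: 0.0
```

Emit:
carry_out(
  increments=[
    [[0,0,0,0,0,0],[0,0,0,0,0,0],[0,0,0,0,0,0],[0,0,0,0,0,0],[0,0,0,0,0,0]],
  ],
)

```text
time_s: 4.95
eef_pos: [473.2, 354.3, 235.8]
tcp_rot: [[1.0, 0.026, 0.0], [0.026, -1.0, 0.001], [0.0, -0.001, -1.0]]
force: [-2.3, 17.0, -7.0]
opening: 0.151
grasp_force: 8.7
```

Emit:
carry_out(
  increments=[
    [[0,0,0,0,0,0],[0,0,0,0,0,0]],
  ],
)

```text
time_s: 5.15
eef_pos: [473.1, 354.8, 235.8]
tcp_rot: [[1.0, 0.026, 0.001], [0.026, -1.0, 0.002], [0.001, -0.002, -1.0]]
force: [-0.9, 5.6, -3.4]
opening: 0.136
grasp_force: 45.0
```

Emit:
carry_out(
  increments=[
    [[0,0,0,0,0,-7],[0,0,0,0,0,-7],[0,0,0,0,0,-7],[0,0,0,0,0,-7],[0,0,0,0,0,-7]],
  ],
)

```text
time_s: 5.65
eef_pos: [472.5, 356.4, 235.8]
tcp_rot: [[0.802, 0.598, -0.0], [0.598, -0.802, 0.006], [0.003, -0.005, -1.0]]
force: [-7.8, 20.4, -4.4]
opening: 0.137
grasp_force: 44.9
```

Emit:
carry_out(
  increments=[
    [[0,0,0,0,0,-7],[0,0,0,0,0,-7],[0,0,0,0,0,-7],[0,0,0,0,0,-7],[0,0,0,0,0,-5]],
  ],
)

```text
time_s: 6.15
eef_pos: [471.3, 357.4, 235.8]
tcp_rot: [[0.348, 0.938, -0.003], [0.938, -0.348, 0.007], [0.006, -0.005, -1.0]]
force: [-16.8, 26.8, -2.6]
opening: 0.14
grasp_force: 45.0
```

Emit:
carry_out(
  increments=[
    [[0,0,0,0,0,0],[0,0,0,0,0,0],[0,0,0,0,0,0]],
  ],
)

```text
time_s: 6.45
eef_pos: [471.2, 357.4, 235.8]
tcp_rot: [[0.352, 0.936, -0.003], [0.936, -0.352, 0.007], [0.006, -0.005, -1.0]]
force: [-15.5, 26.9, -4.2]
opening: 0.137
grasp_force: 45.0
```

Emit:
carry_out(
  increments=[
    [[0,0,0,0,0,0],[0,0,0,0,0,0],[0,0,0,0,0,0],[0,0,0,0,0,0],[0,0,0,0,0,0]],
  ],
  gripper=0,
)

```text
time_s: 6.95
eef_pos: [473.3, 353.5, 235.7]
tcp_rot: [[0.35, 0.937, 0.0], [0.937, -0.35, -0.0], [-0.0, 0.0, -1.0]]
force: [0.1, 0.9, -0.0]
opening: 0.548
grasp_force: 0.0
```

Emit:
carry_out(
  increments=[
    [[0,0,-2,0,0,0],[0,0,-4,0,0,0],[0,0,-4,0,0,0],[0,0,-2.5,0,0,8.5],[0,0,0,0,0,8.5]],
  ],
)

```text
time_s: 7.45
eef_pos: [474.2, 354.3, 365.0]
tcp_rot: [[0.613, 0.79, 0.006], [0.79, -0.613, 0.004], [0.007, 0.002, -1.0]]
force: [-0.2, 0.7, 0.3]
opening: 0.985
grasp_force: 0.0
```

Emit:
carry_out(
  increments=[
    [[0,0,0,0,0,8.5],[0,0,0,0,0,8.5],[0,0,0,0,0,8.5],[0,0,0,0,0,8.5],[0,0,0,0,0,8.5]],
  ],
)

```text
time_s: 7.95
eef_pos: [473.2, 353.5, 360.7]
tcp_rot: [[0.986, 0.168, 0.0], [0.168, -0.986, -0.0], [-0.0, 0.0, -1.0]]
force: [-0.0, 0.1, -0.1]
opening: 0.999
grasp_force: 0.0
```

Emit:
carry_out(
  increments=[
    [[0,0,0,0,0,8.5],[0,0,0,0,0,0],[0,0,0,0,0,0]],
  ],
)

```text
time_s: 8.25
eef_pos: [473.1, 353.6, 360.7]
tcp_rot: [[1.0, 0.031, -0.0], [0.031, -1.0, -0.0], [-0.0, 0.0, -1.0]]
force: [-0.3, 0.2, -0.2]
opening: 1.0
grasp_force: 0.0
```

Run:
```python
from h import *
s=sensors.observe(); im=optics.camera('wrist'); print(s['time_s'],s['eef_pos'],s['joints'],np.degrees(np.arctan2(s['tcp_rot'][1][0],s['tcp_rot'][0][0])),s['force'],s['opening'])
r=rectify('wrist',im,30,(472,265),150,.5,s)
np.savez('fix2.npz',im=im,pos=s['eef_pos'],R=s['tcp_rot'])
cv2.imwrite('pics/fix2.png',r[:,:,::-1])
```

```text
8.25 [473.14630901 353.63919824 360.66666908] [6.39307748e-01 3.45581516e-01 1.75066026e+00 4.06342097e-06
 1.04544917e+00 2.17925881e+00] 1.767186444664504 [-0.32366339  0.21506344 -0.1966631 ] 1.0000123436760529
```

View pics/fix2.png

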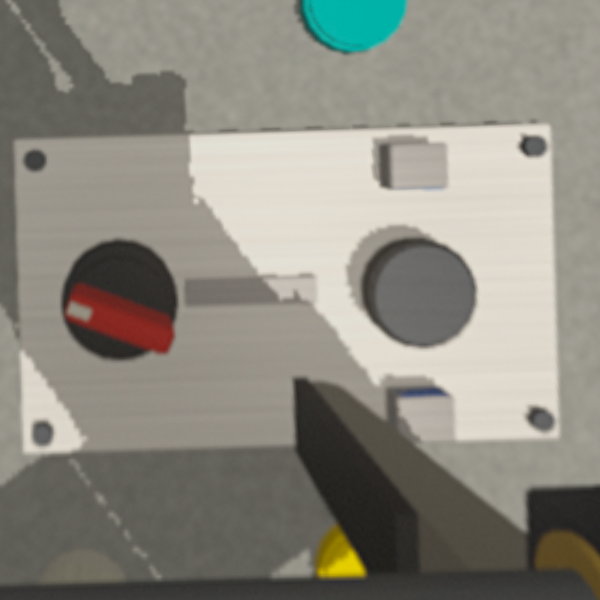

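The jaws are open and the bar is turned, its white mark now at (79,311). The burnt puck is at (420,292) and the jaws are at (418,165) and (425,415), so their midpoint agrees with the puck. Next I pick the burnt puck.

Emit:
carry_out(
  increments=[
    [[-0.2,5,0,0,0,0],[0,5,0,0,0,0],[0,5,0,0,0,0],[0,0,4.5,0,0,0],[0,0,4.5,0,0,0]],
  ],
)

```text
time_s: 8.8
eef_pos: [475.9, 202.5, 271.4]
tcp_rot: [[1.0, 0.027, 0.005], [0.027, -1.0, 0.002], [0.005, -0.002, -1.0]]
force: [1.5, 0.8, -1.5]
opening: 1.005
grasp_force: 0.0
```

Emit:
carry_out(
  increments=[
    [[0,0,3,0,0,0],[0,0,2,0,0,0],[0,0,1.2,0,0,0],[0,0,0.5,0,0,0],[0,0,0,0,0,0]],
  ],
)

```text
time_s: 9.3
eef_pos: [475.2, 204.0, 203.7]
tcp_rot: [[1.0, 0.028, -0.0], [0.028, -1.0, -0.0], [-0.0, 0.0, -1.0]]
force: [-0.0, 0.1, 0.5]
opening: 1.002
grasp_force: 0.0
```

Emit:
carry_out(
  increments=[
    [[0,0,0,0,0,0],[0,0,0,0,0,0],[0,0,0,0,0,0],[0,0,0,0,0,0],[0,0,0,0,0,0]],
  ],
  gripper=1,
  grip_force=35,
)

```text
time_s: 9.8
eef_pos: [475.1, 203.2, 204.0]
tcp_rot: [[1.0, 0.028, 0.0], [0.028, -1.0, -0.002], [0.0, 0.002, -1.0]]
force: [2.8, -10.3, 6.1]
opening: 0.599
grasp_force: 35.0
```

Emit:
carry_out(
  increments=[
    [[0,0,0,0,0,0],[0,0,0,0,0,0],[0,0,0,0,0,0]],
  ],
)

```text
time_s: 10.1
eef_pos: [475.2, 203.0, 204.0]
tcp_rot: [[1.0, 0.028, 0.0], [0.028, -1.0, -0.002], [0.0, 0.002, -1.0]]
force: [0.3, -7.8, 5.3]
opening: 0.601
grasp_force: 35.0
```

Emit:
carry_out(
  increments=[
    [[0,0,-1,0,0,0],[0,0,-3,0,0,0],[0,0,-4,0,0,0],[0,0,-2,0,0,0],[2.5,4,0,0,0,0]],
  ],
)

```text
time_s: 10.6
eef_pos: [500.8, 167.4, 307.2]
tcp_rot: [[1.0, 0.031, 0.004], [0.031, -1.0, 0.003], [0.004, -0.003, -1.0]]
force: [2.2, 0.1, -1.9]
opening: 0.601
grasp_force: 35.0
```

Emit:
carry_out(
  increments=[
    [[2.5,4,0,0,0,0],[2.5,4,0,0,0,0],[2.5,4,0,0,0,0],[2.7,4,0,0,0,0],[0,0,0,0,0,0]],
  ],
)

```text
time_s: 11.1
eef_pos: [610.1, 3.3, 304.3]
tcp_rot: [[1.0, 0.023, 0.003], [0.023, -1.0, -0.001], [0.003, 0.001, -1.0]]
force: [0.0, 0.7, -1.8]
opening: 0.602
grasp_force: 35.0
```

Run:
```python
from h import *
s=sensors.observe(); im=optics.camera('wrist'); print(s['time_s'],s['eef_pos'],s['opening'],s['grasp_force'])
r=rectify('wrist',im,40,(608,6),120,.4,s)
t=rectify('top',optics.camera('top'),16,(475,203),60,.4,None)
r[-300:,:300]=t
cv2.imwrite('pics/bin.png',r[:,:,::-1])
```

```text
11.1 [610.11468393   3.25442604 304.31230444] 0.6019276616942068 35.00907003879547
```

View pics/bin.png

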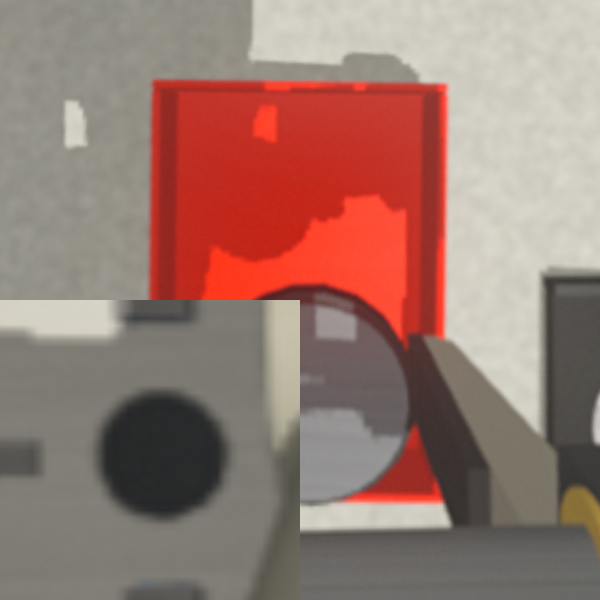

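The bin at rim height spans columns 152–446 and rows 80–500, so its centre is at about (612, 6) mm. The inset shows the empty seat. I release the puck there.

Emit:
carry_out(
  increments=[
    [[0.2,-0.3,3.5,0,0,0],[0,0,3.5,0,0,0],[0,0,2,0,0,0],[0,0,1.1,0,0,0],[0,0,0.5,0,0,0]],
  ],
)

```text
time_s: 11.7
eef_pos: [608.6, 11.4, 197.0]
tcp_rot: [[1.0, 0.028, -0.002], [0.028, -1.0, 0.0], [-0.002, -0.0, -1.0]]
force: [0.2, -0.3, -1.4]
opening: 0.601
grasp_force: 35.0
```

Emit:
carry_out(
  increments=[
    [[0,0,0,0,0,0],[0,0,0,0,0,0],[0,0,0,0,0,0],[0,0,0,0,0,0]],
  ],
  gripper=0.28,
)

```text
time_s: 12.1
eef_pos: [609.7, 10.4, 198.7]
tcp_rot: [[1.0, 0.027, 0.002], [0.027, -1.0, 0.0], [0.002, 0.0, -1.0]]
force: [-0.2, -0.5, -0.4]
opening: 0.724
grasp_force: 0.0
```

Emit:
carry_out(
  increments=[
    [[0,0,-2,0,0,0],[0,0,-4,0,0,0],[0,0,-4.5,0,0,0],[0,0,-4.5,0,0,0],[0,0,-4,0,0,0]],
  ],
)

```text
time_s: 12.6
eef_pos: [609.2, 10.3, 390.6]
tcp_rot: [[1.0, 0.026, 0.002], [0.026, -1.0, 0.0], [0.002, -0.0, -1.0]]
force: [1.1, -0.0, 0.3]
opening: 0.722
grasp_force: 0.0
```

Emit:
carry_out(
  increments=[
    [[-2,-4,0,0,0,0],[-2,-4.5,0,0,0,0],[-2,-4.5,0,0,0,0],[-2,-4.5,0,0,0,0],[-2,-2,0,0,0,0]],
  ],
  gripper=0,
)

```text
time_s: 13.1
eef_pos: [503.0, 205.3, 388.4]
tcp_rot: [[1.0, 0.028, 0.001], [0.028, -1.0, 0.001], [0.001, -0.001, -1.0]]
force: [1.0, 0.1, 0.3]
opening: 1.0
grasp_force: 0.0
```

Emit:
carry_out(
  increments=[
    [[0,0,0,0,0,0],[0,0,0,0,0,0],[0,0,0,0,0,0]],
  ],
)

```text
time_s: 13.4
eef_pos: [504.8, 202.0, 388.0]
tcp_rot: [[1.0, 0.026, 0.001], [0.026, -1.0, -0.0], [0.001, 0.0, -1.0]]
force: [0.5, 0.4, -0.4]
opening: 1.001
grasp_force: 0.0
```

```bash
cat >> h.py <<'E'
def circ(im,s,z,c,rad,tag,p2=.6):
    m=.3;g=cv2.cvtColor(rectify('wrist',im,z,c,50,m,s),cv2.COLOR_RGB2GRAY)
    k=cv2.HoughCircles(cv2.GaussianBlur(g,(5,5),1.5),cv2.HOUGH_GRADIENT_ALT,1,5,param1=80,param2=p2,minRadius=int((rad-4)/m),maxRadius=int((rad+4)/m))
    if k is None: print(tag,None); return
    for u,v,q in k[0][:3]: print(tag,'x %.1f y %.1f r %.1f'%(c[0]+50-v*m,c[1]+50-u*m,q*m))
E
python3 - <<'E'
from h import *
s=sensors.observe(); im=optics.camera('wrist'); print(s['time_s'],s['eef_pos'],s['tcp_rot'][0],s['opening'])
np.savez('seat.npz',im=im,pos=s['eef_pos'],R=s['tcp_rot'])
circ(im,s,16,(475,203),26,'seat',.4)
r=rectify('wrist',im,16,(475,203),100,.4,s)
t=rectify('top',optics.camera('top'),18,(608,6),50,.4)
r[:250,:250]=t
cv2.imwrite('pics/seat.png',r[:,:,::-1])
E
```

```text
13.4 [504.77777864 201.96524981 388.03509669] [9.99658264e-01 2.61242535e-02 9.36898795e-04] 1.0009262727015973
seat x 474.3 y 199.6 r 25.8
```

View pics/seat.png

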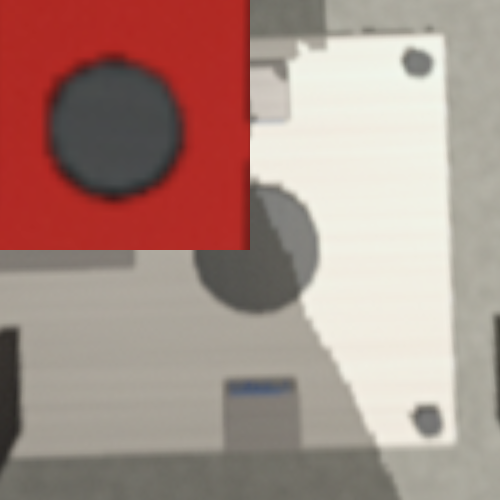

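The seat is clear, at about (257,248), and the burnt puck lies flat in the bin. The seat centre comes to about (474.5, 199.8) mm. Next I look at the tray again.

Emit:
carry_out(
  increments=[
    [[0,4.7,0,0,0,0],[0,4.7,0,0,0,0],[0,4.7,0,0,0,0],[0,4.7,0,0,0,0],[0,4.7,0,0,0,0]],
  ],
)

```text
time_s: 14.0
eef_pos: [510.4, -35.1, 387.8]
tcp_rot: [[1.0, 0.025, 0.0], [0.025, -1.0, -0.0], [0.0, 0.0, -1.0]]
force: [0.9, 0.3, 0.1]
opening: 0.998
grasp_force: 0.0
```

Emit:
carry_out(
  increments=[
    [[0,4.7,0,0,0,0],[0,4.7,0,0,0,0],[0,4.7,0,0,0,0],[0,4.7,0,0,0,0],[0,4.5,0,0,0,0]],
  ],
)

```text
time_s: 14.5
eef_pos: [516.0, -268.5, 387.7]
tcp_rot: [[1.0, 0.025, 0.0], [0.025, -1.0, -0.0], [0.0, 0.0, -1.0]]
force: [-0.2, 0.9, -0.1]
opening: 1.003
grasp_force: 0.0
```

Emit:
carry_out(
  increments=[
    [[0.5,0,0,0,0,0],[0,0,0,0,0,0],[0,0,0,0,0,0]],
  ],
)

```text
time_s: 14.8
eef_pos: [521.4, -264.8, 387.4]
tcp_rot: [[1.0, 0.026, -0.001], [0.026, -1.0, 0.001], [-0.001, -0.001, -1.0]]
force: [0.0, -0.3, 0.2]
opening: 0.996
grasp_force: 0.0
```

```bash
cat > look.py <<'E'
from h import *
s=sensors.observe(); im=optics.camera('wrist'); print(s['time_s'],s['eef_pos'],s['tcp_rot'][0],s['opening'])
for t,c,z,ra in (('p1',(547,-162),24,28),('cop',(548,-264),24,29),('p2',(442,-269),24,28),('cap',(545,-376),28,28)): circ(im,s,z,c,ra,t,.4)
hsv=cv2.cvtColor(rectify('wrist',im,24,(548,-264),45,.3,s),cv2.COLOR_RGB2HSV)
m=((hsv[:,:,0]<14)&(hsv[:,:,1]>90)&(hsv[:,:,2]>90)).astype(np.uint8)
(u,v),q=cv2.minEnclosingCircle(max(cv2.findContours(m,0,2)[0],key=cv2.contourArea)); print('cop enc',593-v*.3,-219-u*.3,q*.3)
E
python3 look.py
```

```text
14.8 [ 521.37234557 -264.79700388  387.37526324] [ 9.99654771e-01  2.62657716e-02 -6.69457421e-04] 0.9961264953628798
p1 x 546.3 y -161.8 r 28.8
p1 x 546.3 y -161.8 r 24.6
p1 x 538.8 y -170.8 r 26.3
cop None
p2 x 422.4 y -282.6 r 28.1
p2 x 423.6 y -275.4 r 29.2
cap x 546.4 y -374.3 r 28.0
cap x 540.4 y -363.8 r 28.9
cop enc 552.6600662231446 -262.5245132446289 28.250804901123047
```

Run:
```python
from h import *
s=sensors.observe(); im=optics.camera('wrist')
r=rectify('wrist',im,24,(500,-267),150,.5,s)
cv2.imwrite('pics/tray2.png',r[:,:,::-1])
```

```text
(no output)
```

View pics/tray2.png

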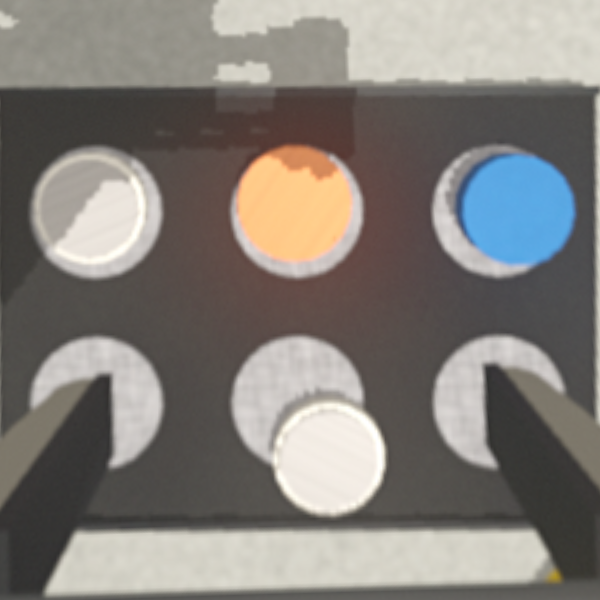

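The tray picture shows p2 was knocked to (329,458), which is about (422,-282) mm. Copper is at (294,203), which is about (548,-264) mm. I pick the copper.

Emit:
carry_out(
  increments=[
    [[2.7,0,2,0,0,0],[0,0,4.8,0,0,0],[0,0,4.8,0,0,0],[0,0,3,0,0,0],[0,0,2,0,0,0]],
  ],
)

```text
time_s: 15.4
eef_pos: [547.9, -262.6, 219.2]
tcp_rot: [[1.0, 0.029, -0.003], [0.029, -1.0, 0.001], [-0.003, -0.002, -1.0]]
force: [1.2, 0.6, 0.3]
opening: 1.001
grasp_force: 0.0
```

Emit:
carry_out(
  increments=[
    [[0,0,1.3,0,0,0],[0,0,0.6,0,0,0],[0,0,0,0,0,0],[0,0,0,0,0,0]],
  ],
)

```text
time_s: 15.8
eef_pos: [549.1, -264.4, 203.8]
tcp_rot: [[1.0, 0.027, 0.001], [0.027, -1.0, -0.001], [0.001, 0.001, -1.0]]
force: [-1.0, -0.8, -0.1]
opening: 1.001
grasp_force: 0.0
```

Emit:
carry_out(
  increments=[
    [[0,0,0,0,0,0],[0,0,0,0,0,0],[0,0,0,0,0,0],[0,0,0,0,0,0],[0,0,0,0,0,0]],
  ],
  gripper=1,
  grip_force=45,
)

```text
time_s: 16.3
eef_pos: [548.6, -264.4, 202.9]
tcp_rot: [[1.0, 0.027, 0.0], [0.027, -1.0, -0.0], [0.0, 0.0, -1.0]]
force: [0.3, 0.3, 2.7]
opening: 0.618
grasp_force: 45.0
```

Emit:
carry_out(
  increments=[
    [[0,0,0,0,0,0],[0,0,0,0,0,0],[0,0,0,0,0,0]],
  ],
)

```text
time_s: 16.6
eef_pos: [548.7, -264.4, 202.9]
tcp_rot: [[1.0, 0.027, 0.0], [0.027, -1.0, -0.0], [0.0, 0.0, -1.0]]
force: [-0.3, -0.6, 4.8]
opening: 0.619
grasp_force: 45.0
```

Emit:
carry_out(
  increments=[
    [[0,0,-1,0,0,0],[0,0,-3,0,0,0],[0,0,-4,0,0,0],[0,0,-2,0,0,0],[0,0,0,0,0,0]],
  ],
)

```text
time_s: 17.1
eef_pos: [549.5, -264.7, 306.0]
tcp_rot: [[1.0, 0.027, 0.005], [0.027, -1.0, -0.002], [0.005, 0.002, -1.0]]
force: [-0.2, -0.1, -2.9]
opening: 0.619
grasp_force: 45.0
```

Emit:
carry_out(
  increments=[
    [[-0.6,-4.6,0,0,0,0],[-0.6,-4.6,0,0,0,0],[-0.6,-4.6,0,0,0,0],[-0.6,-4.6,0,0,0,0],[-0.6,-4.6,0,0,0,0]],
  ],
)

```text
time_s: 17.6
eef_pos: [511.2, -33.6, 301.3]
tcp_rot: [[1.0, 0.026, -0.002], [0.026, -1.0, 0.0], [-0.002, -0.0, -1.0]]
force: [1.8, -0.0, -2.7]
opening: 0.622
grasp_force: 45.0
```

Emit:
carry_out(
  increments=[
    [[-0.6,-4.6,0,0,0,0],[-0.6,-4.6,0,0,0,0],[-0.6,-4.6,0,0,0,0],[-0.7,-4.6,0,0,0,0],[-0.7,-4.6,0,0,0,0]],
  ],
)

```text
time_s: 18.1
eef_pos: [473.1, 195.4, 301.4]
tcp_rot: [[1.0, 0.027, -0.002], [0.027, -1.0, -0.001], [-0.002, 0.001, -1.0]]
force: [0.2, 0.4, -3.7]
opening: 0.62
grasp_force: 45.0
```

Emit:
carry_out(
  increments=[
    [[0,-0.6,0,0,0,0],[0,0,0,0,0,0],[0,0,0,0,0,0]],
  ],
)

```text
time_s: 18.4
eef_pos: [473.8, 199.1, 301.8]
tcp_rot: [[1.0, 0.027, -0.002], [0.027, -1.0, -0.001], [-0.002, 0.001, -1.0]]
force: [-0.4, 0.2, -3.0]
opening: 0.619
grasp_force: 45.0
```

Run:
```python
from h import *
s=sensors.observe(); print(s['time_s'],s['eef_pos'],s['tcp_rot'][0],s['opening'],s['force'])
im=optics.camera('wrist')
r=rectify('wrist',im,s['eef_pos'][2]-192.9+14,s['eef_pos'][:2],60,.3,s)
cv2.imwrite('pics/held.png',r[:,:,::-1])
```

```text
18.4 [473.82416593 199.13971396 301.76424552] [ 0.99963286  0.02704659 -0.00161831] 0.6192447582873897 [-0.41130821  0.18334433 -3.02685276]
```

View pics/held.png

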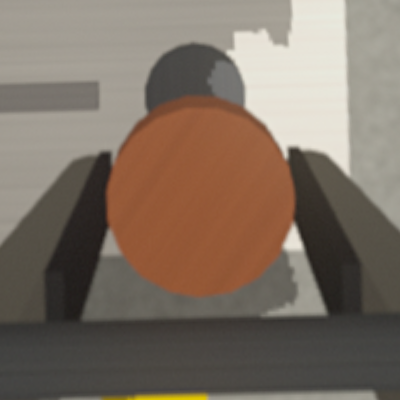

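The copper is held centred, at (201,200) of 400. I lower it to the seat.

Emit:
carry_out(
  increments=[
    [[0.1,-0.1,3,0,0,0],[0,0,3,0,0,0],[0,0,1.7,0,0,0],[0,0,0.8,0,0,0],[0,0,0.4,0,0,0]],
  ],
)

```text
time_s: 18.95
eef_pos: [475.3, 199.8, 213.1]
tcp_rot: [[1.0, 0.025, -0.001], [0.025, -1.0, -0.001], [-0.001, 0.001, -1.0]]
force: [-0.4, -0.1, -3.0]
opening: 0.617
grasp_force: 45.0
```

Emit:
carry_out(
  increments=[
    [[0,0,0,0,0,0],[0,0,0.2,0,0,0],[0,0,0,0,0,0]],
  ],
)

```text
time_s: 19.25
eef_pos: [475.5, 200.9, 212.3]
tcp_rot: [[1.0, 0.027, 0.001], [0.027, -1.0, 0.0], [0.001, -0.0, -1.0]]
force: [1.2, -0.1, -3.1]
opening: 0.615
grasp_force: 45.0
```

Emit:
carry_out(
  increments=[
    [[-0.1,0.1,0.2,0,0,0],[0,0,0,0,0,0],[0,0,0,0,0,0]],
  ],
)

```text
time_s: 19.55
eef_pos: [474.1, 199.9, 209.8]
tcp_rot: [[1.0, 0.027, 0.0], [0.027, -1.0, 0.0], [0.0, -0.0, -1.0]]
force: [-0.6, 0.4, -3.2]
opening: 0.62
grasp_force: 45.0
```

Emit:
carry_out(
  increments=[
    [[0,0,0.1,0,0,0],[0,0,0,0,0,0],[0,0,0,0,0,0]],
  ],
)

```text
time_s: 19.85
eef_pos: [474.3, 199.9, 208.9]
tcp_rot: [[1.0, 0.027, 0.0], [0.027, -1.0, 0.0], [0.0, -0.0, -1.0]]
force: [-1.8, -0.6, 1.4]
opening: 0.618
grasp_force: 45.0
```

Emit:
carry_out(
  increments=[
    [[0,0,0,0,0,0],[0,0,0,0,0,0],[0,0,0,0,0,0],[0,0,0,0,0,0]],
  ],
  gripper=0.1,
)

```text
time_s: 20.25
eef_pos: [474.2, 199.8, 208.7]
tcp_rot: [[1.0, 0.027, 0.0], [0.027, -1.0, 0.0], [0.0, -0.0, -1.0]]
force: [-0.9, 0.0, -0.3]
opening: 0.897
grasp_force: 0.0
```

Emit:
carry_out(
  increments=[
    [[0,0,-1.5,0,0,0],[0,0,-4,0,0,0],[0,0,-4.5,0,0,0],[0,0,-4.5,0,0,0],[3,0,-3.5,0,0,0]],
  ],
  gripper=0,
)

```text
time_s: 20.75
eef_pos: [502.2, 200.5, 391.2]
tcp_rot: [[1.0, 0.028, -0.001], [0.028, -1.0, 0.0], [-0.001, -0.0, -1.0]]
force: [0.4, 0.8, -1.0]
opening: 1.001
grasp_force: 0.0
```

Emit:
carry_out(
  increments=[
    [[0,0,0,0,0,0],[0,0,0,0,0,0],[0,0,0,0,0,0]],
  ],
)

```text
time_s: 21.05
eef_pos: [503.3, 200.3, 387.2]
tcp_rot: [[1.0, 0.027, -0.003], [0.027, -1.0, -0.001], [-0.003, 0.001, -1.0]]
force: [-0.1, 0.5, -0.5]
opening: 1.002
grasp_force: 0.0
```

Run:
```python
from h import *
s=sensors.observe(); im=optics.camera('wrist'); print(s['time_s'],s['eef_pos'],s['tcp_rot'][0],s['opening'])
circ(im,s,30,(475,200),29,'cop',.4)
hsv=cv2.cvtColor(rectify('wrist',im,30,(475,200),50,.3,s),cv2.COLOR_RGB2HSV)
m=((hsv[:,:,0]<16)&(hsv[:,:,1]>90)&(hsv[:,:,2]>60)).astype(np.uint8)
x,y,w,h=cv2.boundingRect(max(cv2.findContours(m,0,2)[0],key=cv2.contourArea)); print('cop box',525-(y+h/2)*.3,250-(x+w/2)*.3,w*.3,h*.3)
```

```text
21.05 [503.26581417 200.33264322 387.22138935] [ 0.99964209  0.02662741 -0.00258472] 1.0018921159389746
cop None
cop box 475.05 199.9 55.8 57.9
```

Emit:
carry_out(
  increments=[
    [[0.4,4.5,0,0,0,0],[0.4,4.5,0,0,0,0],[0.4,4.5,0,0,0,0],[0.4,4.5,0,0,0,0],[0.4,4.5,0,0,0,0]],
  ],
)

```text
time_s: 21.6
eef_pos: [529.3, -25.2, 387.3]
tcp_rot: [[1.0, 0.027, -0.003], [0.027, -1.0, 0.0], [-0.003, -0.0, -1.0]]
force: [1.7, 0.2, -0.2]
opening: 1.001
grasp_force: 0.0
```

Emit:
carry_out(
  increments=[
    [[0.4,4.5,0,0,0,0],[0.4,4.5,0,0,0,0],[0.5,4.8,0,0,0,0],[0,0,0,0,0,0],[0,0,0,0,0,0]],
  ],
)

```text
time_s: 22.1
eef_pos: [546.2, -161.9, 387.1]
tcp_rot: [[1.0, 0.024, -0.003], [0.024, -1.0, 0.001], [-0.003, -0.001, -1.0]]
force: [0.7, 0.3, 0.6]
opening: 1.003
grasp_force: 0.0
```

Run:
```python
from h import *
s=sensors.observe(); im=optics.camera('wrist'); print(s['time_s'],s['eef_pos'],s['tcp_rot'][0],s['opening'])
circ(im,s,24,(546,-162),28,'p1',.4)
circ(im,s,24,(422,-282),28,'p2',.4)
circ(im,s,28,(546,-375),28,'cap',.4)
```

```text
22.1 [ 546.15561156 -161.86765107  387.13909225] [ 0.99969805  0.02441613 -0.0027662 ] 1.0031199063919387
p1 x 540.5 y -157.0 r 29.1
p1 x 545.6 y -162.7 r 29.9
p1 x 545.0 y -158.2 r 26.2
p2 None
cap x 545.6 y -375.1 r 27.7
cap x 550.4 y -364.6 r 26.4
cap x 544.7 y -357.1 r 30.4
```

Close to aligned; descending on p1.

Emit:
carry_out(
  increments=[
    [[0,0,4.5,0,0,0],[0,0,4.8,0,0,0],[0,0,4,0,0,0],[0,0,3,0,0,0],[0,0,1.2,0,0,0]],
  ],
)

```text
time_s: 22.65
eef_pos: [545.4, -159.2, 210.6]
tcp_rot: [[1.0, 0.029, -0.005], [0.029, -1.0, 0.002], [-0.005, -0.002, -1.0]]
force: [-0.9, 0.1, 0.1]
opening: 1.0
grasp_force: 0.0
```

Emit:
carry_out(
  increments=[
    [[0,0,0.6,0,0,0],[0,0,0.3,0,0,0],[0,0,0,0,0,0],[0,0,0,0,0,0]],
  ],
)

```text
time_s: 23.05
eef_pos: [547.4, -161.4, 206.0]
tcp_rot: [[1.0, 0.027, 0.002], [0.027, -1.0, -0.001], [0.002, 0.001, -1.0]]
force: [-0.5, 0.7, 0.5]
opening: 0.999
grasp_force: 0.0
```

Emit:
carry_out(
  increments=[
    [[0,0,0,0,0,0],[0,0,0,0,0,0],[0,0,0,0,0,0],[0,0,0,0,0,0],[0,0,0,0,0,0]],
  ],
  gripper=1,
  grip_force=40,
)

```text
time_s: 23.55
eef_pos: [546.8, -161.4, 204.7]
tcp_rot: [[1.0, 0.027, -0.0], [0.027, -1.0, 0.0], [-0.0, -0.0, -1.0]]
force: [-0.8, 0.2, 1.1]
opening: 0.595
grasp_force: 40.1
```

Emit:
carry_out(
  increments=[
    [[0,0,0,0,0,0],[0,0,0,0,0,0],[0,0,0,0,0,0]],
  ],
)

```text
time_s: 23.85
eef_pos: [546.9, -161.4, 204.8]
tcp_rot: [[1.0, 0.027, 0.0], [0.027, -1.0, -0.0], [0.0, 0.0, -1.0]]
force: [-0.4, -1.0, 1.4]
opening: 0.597
grasp_force: 40.0
```

Emit:
carry_out(
  increments=[
    [[0,0,-1,0,0,0],[0,0,-3,0,0,0],[0,0,-4,0,0,0],[0,0,-2,0,0,0],[0,0,0,0,0,0]],
  ],
)

```text
time_s: 24.35
eef_pos: [547.9, -161.6, 308.1]
tcp_rot: [[1.0, 0.027, 0.006], [0.027, -1.0, -0.002], [0.005, 0.002, -1.0]]
force: [-0.2, -1.5, -1.5]
opening: 0.598
grasp_force: 40.0
```

Emit:
carry_out(
  increments=[
    [[-0.8,-4.5,0,0,0,0],[-0.8,-4.5,0,0,0,0],[-0.8,-4.5,0,0,0,0],[-0.8,-4.5,0,0,0,0],[-0.8,-4.5,0,0,0,0]],
  ],
)

```text
time_s: 24.85
eef_pos: [499.6, 64.0, 303.5]
tcp_rot: [[1.0, 0.026, -0.002], [0.026, -1.0, -0.0], [-0.002, 0.0, -1.0]]
force: [0.2, 0.4, -2.4]
opening: 0.595
grasp_force: 40.0
```

Emit:
carry_out(
  increments=[
    [[-0.8,-4.5,0,0,0,0],[-0.8,-4.5,0,0,0,0],[-0.6,-4.8,0,0,0,0],[0,0,0,0,0,0],[0,0,0,0,0,0]],
  ],
)

```text
time_s: 25.35
eef_pos: [474.4, 200.7, 303.5]
tcp_rot: [[1.0, 0.03, -0.002], [0.03, -1.0, -0.001], [-0.002, 0.001, -1.0]]
force: [0.2, -0.1, -1.9]
opening: 0.596
grasp_force: 40.0
```

Emit:
carry_out(
  increments=[
    [[0,0,3,0,0,0],[0,0,3,0,0,0],[0,0,1,0,0,0],[0,0,0,0,0,0],[0,0,0,0,0,0]],
  ],
)

```text
time_s: 25.85
eef_pos: [475.7, 199.3, 235.1]
tcp_rot: [[1.0, 0.026, 0.0], [0.026, -1.0, -0.0], [0.0, 0.0, -1.0]]
force: [0.2, -0.8, -1.1]
opening: 0.598
grasp_force: 40.0
```

Emit:
carry_out(
  increments=[
    [[0,0,0.5,0,0,0],[0,0,0.3,0,0,0],[0,0,0,0,0,0],[0,0,0,0,0,0]],
  ],
)

```text
time_s: 26.25
eef_pos: [475.2, 199.9, 226.9]
tcp_rot: [[1.0, 0.027, 0.0], [0.027, -1.0, 0.0], [0.0, -0.0, -1.0]]
force: [0.3, 0.0, -2.5]
opening: 0.598
grasp_force: 40.0
```

Emit:
carry_out(
  increments=[
    [[0,0,0.1,0,0,0],[0,0,0,0,0,0],[0,0,0,0,0,0]],
  ],
)

```text
time_s: 26.55
eef_pos: [475.2, 199.9, 225.7]
tcp_rot: [[1.0, 0.027, 0.0], [0.027, -1.0, 0.0], [0.0, -0.0, -1.0]]
force: [0.1, 0.4, -2.1]
opening: 0.594
grasp_force: 40.0
```

Then 1 mm more, release, rise, and check.

Emit:
carry_out(
  increments=[
    [[0,0,0.1,0,0,0],[0,0,0,0,0,0],[0,0,0,0,0,0]],
  ],
)

```text
time_s: 26.85
eef_pos: [475.2, 199.9, 224.7]
tcp_rot: [[1.0, 0.027, 0.0], [0.027, -1.0, 0.0], [0.0, -0.0, -1.0]]
force: [0.3, 0.1, 0.0]
opening: 0.594
grasp_force: 40.0
```

Emit:
carry_out(
  increments=[
    [[0,0,0,0,0,0],[0,0,0,0,0,0],[0,0,0,0,0,0],[0,0,0,0,0,0]],
  ],
  gripper=0.1,
)

```text
time_s: 27.25
eef_pos: [475.2, 199.9, 224.7]
tcp_rot: [[1.0, 0.027, 0.0], [0.027, -1.0, 0.0], [0.0, -0.0, -1.0]]
force: [0.1, -0.1, -0.1]
opening: 0.899
grasp_force: 0.0
```

Emit:
carry_out(
  increments=[
    [[0,0,-1.5,0,0,0],[0,0,-4,0,0,0],[0,0,-4,0,0,0],[0,0,-4,0,0,0],[3,0,-3,0,0,0]],
  ],
  gripper=0,
)

```text
time_s: 27.75
eef_pos: [503.3, 200.5, 392.1]
tcp_rot: [[1.0, 0.028, -0.001], [0.028, -1.0, 0.0], [-0.001, -0.0, -1.0]]
force: [-0.0, 0.5, -0.6]
opening: 1.002
grasp_force: 0.0
```

Emit:
carry_out(
  increments=[
    [[0,0,0,0,0,0],[0,0,0,0,0,0],[0,0,0,0,0,0]],
  ],
)

```text
time_s: 28.05
eef_pos: [504.2, 200.4, 388.2]
tcp_rot: [[1.0, 0.027, -0.003], [0.027, -1.0, -0.001], [-0.003, 0.001, -1.0]]
force: [0.3, 0.5, -0.5]
opening: 1.0
grasp_force: 0.0
```

Run:
```python
from h import *
s=sensors.observe(); im=optics.camera('wrist'); print(s['time_s'],s['eef_pos'],s['tcp_rot'][0],s['opening'])
circ(im,s,44,(475,200),28,'p1',.4)
```

```text
28.05 [504.18884767 200.37545351 388.2442027 ] [ 0.99964216  0.0266175  -0.00265553] 0.9997924329411175
p1 x 476.4 y 199.6 r 27.0
```

Emit:
carry_out(
  increments=[
    [[-0.7,4.8,0,0,0,0],[-0.7,4.8,0,0,0,0],[-0.7,4.8,0,0,0,0],[-0.7,4.8,0,0,0,0],[-0.7,4.8,0,0,0,0]],
  ],
)

```text
time_s: 28.6
eef_pos: [475.2, -41.6, 388.5]
tcp_rot: [[1.0, 0.027, -0.002], [0.027, -1.0, 0.0], [-0.002, -0.0, -1.0]]
force: [0.8, 0.8, -0.0]
opening: 1.003
grasp_force: 0.0
```

Emit:
carry_out(
  increments=[
    [[-0.7,4.8,0,0,0,0],[-0.7,4.8,0,0,0,0],[-0.7,4.8,0,0,0,0],[-0.7,4.8,0,0,0,0],[-0.7,4.8,0,0,0,0]],
  ],
)

```text
time_s: 29.1
eef_pos: [446.8, -282.4, 388.4]
tcp_rot: [[1.0, 0.027, -0.002], [0.027, -1.0, 0.001], [-0.002, -0.001, -1.0]]
force: [0.1, 0.1, -0.2]
opening: 1.001
grasp_force: 0.0
```

Emit:
carry_out(
  increments=[
    [[0,0,0,0,0,0],[0,0,0,0,0,0],[0,0,0,0,0,0]],
  ],
)

```text
time_s: 29.4
eef_pos: [447.7, -280.0, 388.8]
tcp_rot: [[1.0, 0.027, -0.002], [0.027, -1.0, 0.001], [-0.002, -0.002, -1.0]]
force: [-1.2, 0.9, 0.8]
opening: 0.999
grasp_force: 0.0
```

Run:
```python
from h import *
s=sensors.observe(); im=optics.camera('wrist'); print(s['time_s'],s['eef_pos'],s['tcp_rot'][0],s['opening'])
circ(im,s,24,(422,-282),28,'p2',.4)
circ(im,s,28,(546,-375),28,'cap',.4)
g=cv2.cvtColor(rectify('wrist',im,24,(422,-282),50,.3,s),cv2.COLOR_RGB2HSV)
m=((g[:,:,2]>185)&(g[:,:,1]<60)).astype(np.uint8)
x,y,w,h=cv2.boundingRect(max(cv2.findContours(m,0,2)[0],key=cv2.contourArea)); print('box',472-(y+h/2)*.3,-232-(x+w/2)*.3,w*.3,h*.3)
```

```text
29.4 [ 447.69457494 -279.98573006  388.76554886] [ 0.99963474  0.02697618 -0.0016353 ] 0.99882086929116
p2 x 420.7 y -280.6 r 28.8
cap x 545.9 y -376.0 r 27.6
cap x 548.6 y -368.2 r 27.4
cap x 539.0 y -363.7 r 30.1
box 431.95 -272.2 75.0 80.1
```

Emit:
carry_out(
  increments=[
    [[-2.7,0,3.5,0,0,0],[0,0,4.8,0,0,0],[0,0,4.8,0,0,0],[0,0,3,0,0,0],[0,0,1.5,0,0,0]],
  ],
)

```text
time_s: 29.95
eef_pos: [420.3, -279.6, 211.0]
tcp_rot: [[1.0, 0.029, -0.004], [0.029, -1.0, 0.003], [-0.003, -0.003, -1.0]]
force: [0.9, -0.4, -0.1]
opening: 0.996
grasp_force: 0.0
```

Emit:
carry_out(
  increments=[
    [[0,0,0.6,0,0,0],[0,0,0.3,0,0,0],[0,0,0,0,0,0],[0,0,0,0,0,0]],
  ],
)

```text
time_s: 30.35
eef_pos: [421.5, -281.8, 205.7]
tcp_rot: [[1.0, 0.027, 0.001], [0.027, -1.0, -0.001], [0.001, 0.001, -1.0]]
force: [0.0, -0.2, 0.1]
opening: 1.0
grasp_force: 0.0
```

Emit:
carry_out(
  increments=[
    [[0,0,0,0,0,0],[0,0,0,0,0,0],[0,0,0,0,0,0],[0,0,0,0,0,0],[0,0,0,0,0,0]],
  ],
  gripper=1,
  grip_force=40,
)

```text
time_s: 30.85
eef_pos: [421.0, -281.8, 204.8]
tcp_rot: [[1.0, 0.027, 0.0], [0.027, -1.0, -0.0], [0.0, 0.0, -1.0]]
force: [-0.9, -0.9, 2.3]
opening: 0.593
grasp_force: 40.1
```

Emit:
carry_out(
  increments=[
    [[0,0,0,0,0,0],[0,0,0,0,0,0],[0,0,0,0,0,0]],
  ],
)

```text
time_s: 31.15
eef_pos: [421.0, -281.8, 204.7]
tcp_rot: [[1.0, 0.027, 0.0], [0.027, -1.0, -0.0], [0.0, 0.0, -1.0]]
force: [-1.1, -0.8, 3.0]
opening: 0.596
grasp_force: 40.0
```

Emit:
carry_out(
  increments=[
    [[0,0,-1,0,0,0],[0,0,-3,0,0,0],[0,0,-4,0,0,0],[0,0,-2,0,0,0],[0,0,0,0,0,0]],
  ],
)

```text
time_s: 31.65
eef_pos: [421.9, -282.3, 307.9]
tcp_rot: [[1.0, 0.027, 0.005], [0.027, -1.0, -0.003], [0.005, 0.003, -1.0]]
force: [0.4, -0.1, -1.6]
opening: 0.596
grasp_force: 40.0
```

Emit:
carry_out(
  increments=[
    [[0.7,-4.8,0,0,0,0],[0.7,-4.8,0,0,0,0],[0.7,-4.8,0,0,0,0],[0.7,-4.8,0,0,0,0],[0.7,-4.8,0,0,0,0]],
  ],
)

```text
time_s: 32.15
eef_pos: [448.9, -39.1, 303.8]
tcp_rot: [[1.0, 0.026, -0.001], [0.026, -1.0, 0.0], [-0.001, -0.0, -1.0]]
force: [1.3, 0.1, -1.4]
opening: 0.594
grasp_force: 40.0
```

Emit:
carry_out(
  increments=[
    [[0.7,-4.8,0,0,0,0],[0.7,-4.8,0,0,0,0],[0.6,-4.8,0,0,0,0],[0.6,-4.8,0,0,0,0],[0.6,-4.8,0,0,0,0]],
  ],
)

```text
time_s: 32.65
eef_pos: [474.5, 201.8, 303.6]
tcp_rot: [[1.0, 0.027, -0.001], [0.027, -1.0, -0.001], [-0.001, 0.001, -1.0]]
force: [0.7, -1.0, -1.2]
opening: 0.596
grasp_force: 40.0
```

Emit:
carry_out(
  increments=[
    [[0,0,0,0,0,0],[0,0,3,0,0,0],[0,0,2,0,0,0],[0,0,0.6,0,0,0],[0,0,0,0,0,0]],
  ],
)

```text
time_s: 33.15
eef_pos: [474.6, 199.2, 247.4]
tcp_rot: [[1.0, 0.026, -0.003], [0.026, -1.0, -0.001], [-0.003, 0.001, -1.0]]
force: [-0.3, -0.4, -1.2]
opening: 0.597
grasp_force: 40.0
```

Emit:
carry_out(
  increments=[
    [[0,0,0.4,0,0,0],[0,0,0,0,0,0],[0,0,0,0,0,0],[0,0,0,0,0,0]],
  ],
)

```text
time_s: 33.55
eef_pos: [475.4, 199.9, 245.3]
tcp_rot: [[1.0, 0.027, 0.001], [0.027, -1.0, 0.0], [0.001, -0.0, -1.0]]
force: [-0.4, -0.1, -2.3]
opening: 0.591
grasp_force: 40.0
```

Emit:
carry_out(
  increments=[
    [[0,0,0.4,0,0,0],[0,0,0,0,0,0],[0,0,0,0,0,0],[0,0,0,0,0,0]],
  ],
)

```text
time_s: 33.95
eef_pos: [475.2, 199.9, 240.7]
tcp_rot: [[1.0, 0.027, -0.0], [0.027, -1.0, -0.0], [-0.0, 0.0, -1.0]]
force: [-0.9, -0.4, -1.4]
opening: 0.6
grasp_force: 40.0
```

Emit:
carry_out(
  increments=[
    [[0,0,0.1,0,0,0],[0,0,0,0,0,0],[0,0,0,0,0,0]],
  ],
)

```text
time_s: 34.25
eef_pos: [475.2, 199.9, 239.7]
tcp_rot: [[1.0, 0.027, -0.0], [0.027, -1.0, -0.0], [-0.0, 0.0, -1.0]]
force: [-0.4, 0.4, -1.3]
opening: 0.595
grasp_force: 40.0
```

Emit:
carry_out(
  increments=[
    [[0,0,0.1,0,0,0],[0,0,0,0,0,0],[0,0,0,0,0,0]],
  ],
)

```text
time_s: 34.55
eef_pos: [475.3, 199.9, 238.8]
tcp_rot: [[1.0, 0.027, 0.0], [0.027, -1.0, 0.0], [0.0, -0.0, -1.0]]
force: [0.3, 0.4, 0.6]
opening: 0.59
grasp_force: 40.0
```

Emit:
carry_out(
  increments=[
    [[0,0,0,0,0,0],[0,0,0,0,0,0],[0,0,0,0,0,0],[0,0,0,0,0,0]],
  ],
  gripper=0.1,
)

```text
time_s: 34.95
eef_pos: [475.2, 199.8, 238.7]
tcp_rot: [[1.0, 0.027, -0.0], [0.027, -1.0, -0.0], [-0.0, 0.0, -1.0]]
force: [0.6, -0.6, -0.2]
opening: 0.892
grasp_force: 0.0
```

Emit:
carry_out(
  increments=[
    [[0,0,-1.5,0,0,0],[0,0,-4,0,0,0],[0,0,-4,0,0,0],[0,0,-4,0,0,0],[3,0,-1.5,0,0,0]],
  ],
  gripper=0,
)

```text
time_s: 35.45
eef_pos: [504.0, 200.8, 392.6]
tcp_rot: [[1.0, 0.028, 0.003], [0.028, -1.0, 0.001], [0.003, -0.001, -1.0]]
force: [0.3, -0.1, 0.1]
opening: 1.001
grasp_force: 0.0
```

Emit:
carry_out(
  increments=[
    [[0,0,0,0,0,0],[0,0,0,0,0,0],[0,0,0,0,0,0]],
  ],
)

```text
time_s: 35.75
eef_pos: [504.2, 200.4, 387.4]
tcp_rot: [[1.0, 0.027, -0.003], [0.027, -1.0, -0.001], [-0.003, 0.001, -1.0]]
force: [-1.0, -0.9, 0.5]
opening: 0.998
grasp_force: 0.0
```

Run:
```python
from h import *
s=sensors.observe(); im=optics.camera('wrist'); print(s['time_s'],s['eef_pos'],s['tcp_rot'][0],s['opening'])
circ(im,s,58,(475,200),28,'p2',.4)
```

```text
35.75 [504.20108235 200.4078544  387.39394802] [ 0.9996412   0.02666131 -0.00257785] 0.9984392243098006
p2 x 476.7 y 198.1 r 26.5
p2 x 474.0 y 200.5 r 24.9
```

Emit:
carry_out(
  increments=[
    [[0.2,4.8,0,0,0,0],[0.2,4.8,0,0,0,0],[0.2,4.8,0,0,0,0],[0.2,4.8,0,0,0,0],[0.2,4.8,0,0,0,0]],
  ],
)

```text
time_s: 36.3
eef_pos: [520.6, -40.5, 387.8]
tcp_rot: [[1.0, 0.027, -0.002], [0.027, -1.0, 0.0], [-0.002, -0.0, -1.0]]
force: [0.8, -0.1, 0.3]
opening: 1.0
grasp_force: 0.0
```

Emit:
carry_out(
  increments=[
    [[0.2,4.8,0,0,0,0],[0.2,4.8,0,0,0,0],[0.2,4.8,0,0,0,0],[0.2,4.8,0,0,0,0],[0.2,4.8,0,0,0,0]],
  ],
)

```text
time_s: 36.8
eef_pos: [537.2, -280.2, 387.6]
tcp_rot: [[1.0, 0.027, -0.002], [0.027, -1.0, 0.001], [-0.002, -0.001, -1.0]]
force: [1.3, -0.3, -0.0]
opening: 1.003
grasp_force: 0.0
```

Emit:
carry_out(
  increments=[
    [[0.3,4.8,0,0,0,0],[0.3,4.8,0,0,0,0],[0,0,0,0,0,0],[0,0,0,0,0,0],[0,0,0,0,0,0]],
  ],
)

```text
time_s: 37.3
eef_pos: [546.2, -373.1, 387.8]
tcp_rot: [[1.0, 0.027, -0.002], [0.027, -1.0, 0.002], [-0.002, -0.002, -1.0]]
force: [0.5, -0.2, 0.5]
opening: 1.001
grasp_force: 0.0
```

Run:
```python
from h import *
s=sensors.observe(); im=optics.camera('wrist'); print(s['time_s'],s['eef_pos'],s['tcp_rot'][0],s['opening'])
circ(im,s,28,(546,-375),28,'cap',.4)
hsv=cv2.cvtColor(rectify('wrist',im,28,(546,-375),50,.3,s),cv2.COLOR_RGB2HSV)
m=((hsv[:,:,0]>95)&(hsv[:,:,0]<125)&(hsv[:,:,1]>110)&(hsv[:,:,2]>130)).astype(np.uint8)
x,y,w,h=cv2.boundingRect(max(cv2.findContours(m,0,2)[0],key=cv2.contourArea)); print('box',596-(y+h/2)*.3,-325-(x+w/2)*.3,w*.3,h*.3)
```

```text
37.3 [ 546.24495188 -373.14806039  387.78193397] [ 0.99962911  0.02718864 -0.00155854] 1.001432124783107
cap x 548.9 y -374.8 r 29.5
cap x 541.7 y -368.8 r 28.7
box 546.95 -375.85 55.5 54.9
```

Emit:
carry_out(
  increments=[
    [[0,0.2,4.5,0,0,0],[0,0,4.8,0,0,0],[0,0,4,0,0,0],[0,0,3,0,0,0],[0,0,1.2,0,0,0]],
  ],
)

```text
time_s: 37.85
eef_pos: [545.8, -374.2, 210.7]
tcp_rot: [[1.0, 0.028, -0.004], [0.028, -1.0, 0.003], [-0.004, -0.003, -1.0]]
force: [-0.1, 0.0, -0.4]
opening: 1.001
grasp_force: 0.0
```

Emit:
carry_out(
  increments=[
    [[0,0,0.6,0,0,0],[0,0,0.3,0,0,0],[0,0,0,0,0,0],[0,0,0,0,0,0]],
  ],
)

```text
time_s: 38.25
eef_pos: [547.1, -376.7, 206.2]
tcp_rot: [[1.0, 0.027, 0.002], [0.027, -1.0, -0.001], [0.002, 0.001, -1.0]]
force: [0.1, -0.2, -0.0]
opening: 0.998
grasp_force: 0.0
```

Emit:
carry_out(
  increments=[
    [[0,0,0,0,0,0],[0,0,0,0,0,0],[0,0,0,0,0,0],[0,0,0,0,0,0],[0,0,0,0,0,0]],
  ],
  gripper=1,
  grip_force=40,
)

```text
time_s: 38.75
eef_pos: [546.6, -376.4, 204.7]
tcp_rot: [[1.0, 0.027, -0.0], [0.027, -1.0, 0.0], [-0.0, -0.0, -1.0]]
force: [0.0, 0.9, 1.7]
opening: 0.599
grasp_force: 40.0
```

Emit:
carry_out(
  increments=[
    [[0,0,0,0,0,0],[0,0,0,0,0,0],[0,0,0,0,0,0]],
  ],
)

```text
time_s: 39.05
eef_pos: [546.6, -376.4, 204.7]
tcp_rot: [[1.0, 0.027, -0.0], [0.027, -1.0, 0.0], [-0.0, -0.0, -1.0]]
force: [-0.1, -0.2, 2.0]
opening: 0.599
grasp_force: 40.0
```

Emit:
carry_out(
  increments=[
    [[0,0,-1,0,0,0],[0,0,-3,0,0,0],[0,0,-4,0,0,0],[0,0,-2,0,0,0],[0,0,0,0,0,0]],
  ],
)

```text
time_s: 39.55
eef_pos: [547.6, -377.1, 308.7]
tcp_rot: [[1.0, 0.027, 0.005], [0.027, -1.0, -0.004], [0.005, 0.004, -1.0]]
force: [0.3, 0.3, -1.1]
opening: 0.599
grasp_force: 40.0
```

Emit:
carry_out(
  increments=[
    [[-0.5,-4.8,0,0,0,0],[-0.5,-4.8,0,0,0,0],[-0.5,-4.8,0,0,0,0],[-0.5,-4.8,0,0,0,0],[-0.5,-4.8,0,0,0,0]],
  ],
)

```text
time_s: 40.05
eef_pos: [514.1, -135.4, 303.5]
tcp_rot: [[1.0, 0.026, -0.002], [0.026, -1.0, 0.0], [-0.002, -0.001, -1.0]]
force: [1.2, 1.4, -2.0]
opening: 0.601
grasp_force: 40.0
```

Emit:
carry_out(
  increments=[
    [[-0.5,-4.8,0,0,0,0],[-0.5,-4.8,0,0,0,0],[-0.5,-4.8,0,0,0,0],[-0.4,-4.8,0,0,0,0],[-0.4,-4.8,0,0,0,0]],
  ],
)

```text
time_s: 40.55
eef_pos: [484.7, 103.8, 303.7]
tcp_rot: [[1.0, 0.027, -0.001], [0.027, -1.0, -0.0], [-0.001, 0.0, -1.0]]
force: [0.5, 0.9, -0.5]
opening: 0.598
grasp_force: 40.0
```

Emit:
carry_out(
  increments=[
    [[-0.4,-4.8,0,0,0,0],[-0.4,-4.9,0,0,0,0],[0,0,0,0,0,0],[0,0,0,0,0,0],[0,0,0,0,0,0]],
  ],
)

```text
time_s: 41.05
eef_pos: [474.9, 198.0, 303.9]
tcp_rot: [[1.0, 0.027, -0.001], [0.027, -1.0, -0.001], [-0.001, 0.001, -1.0]]
force: [-0.2, -0.3, -2.0]
opening: 0.599
grasp_force: 40.0
```

Emit:
carry_out(
  increments=[
    [[0,0,2,0,0,0],[0,0,1.5,0,0,0],[0,0,0.5,0,0,0],[0,0,0,0,0,0],[0,0,0,0,0,0]],
  ],
)

```text
time_s: 41.55
eef_pos: [475.6, 198.2, 265.1]
tcp_rot: [[1.0, 0.026, 0.0], [0.026, -1.0, 0.0], [0.0, -0.0, -1.0]]
force: [-0.5, -1.4, -0.9]
opening: 0.599
grasp_force: 40.0
```

Emit:
carry_out(
  increments=[
    [[0,-0.1,0.5,0,0,0],[0,0,0.4,0,0,0],[0,0,0,0,0,0],[0,0,0,0,0,0],[0,0,0,0,0,0]],
  ],
)

```text
time_s: 42.05
eef_pos: [475.2, 200.0, 255.8]
tcp_rot: [[1.0, 0.027, 0.0], [0.027, -1.0, 0.0], [0.0, -0.0, -1.0]]
force: [0.4, -0.4, -1.8]
opening: 0.596
grasp_force: 40.0
```

Emit:
carry_out(
  increments=[
    [[0,0,0.1,0,0,0],[0,0,0,0,0,0],[0,0,0,0,0,0]],
  ],
)

```text
time_s: 42.35
eef_pos: [475.2, 199.9, 254.7]
tcp_rot: [[1.0, 0.027, -0.0], [0.027, -1.0, 0.0], [-0.0, -0.0, -1.0]]
force: [-0.1, -0.2, -1.1]
opening: 0.599
grasp_force: 40.0
```

Emit:
carry_out(
  increments=[
    [[0,0,0.1,0,0,0],[0,0,0,0,0,0],[0,0,0.1,0,0,0],[0,0,0,0,0,0],[0,0,0,0,0,0]],
  ],
)

```text
time_s: 42.85
eef_pos: [475.2, 199.9, 252.7]
tcp_rot: [[1.0, 0.027, 0.0], [0.027, -1.0, 0.0], [0.0, -0.0, -1.0]]
force: [0.3, 0.8, -0.9]
opening: 0.599
grasp_force: 40.0
```

Emit:
carry_out(
  increments=[
    [[0,0,0,0,0,0],[0,0,0,0,0,0],[0,0,0,0,0,0],[0,0,0,0,0,0]],
  ],
  gripper=0.1,
)

```text
time_s: 43.25
eef_pos: [475.2, 199.9, 252.7]
tcp_rot: [[1.0, 0.027, 0.0], [0.027, -1.0, -0.0], [0.0, 0.0, -1.0]]
force: [0.1, -0.4, 0.3]
opening: 0.899
grasp_force: 0.0
```

Emit:
carry_out(
  increments=[
    [[0,0,-1.5,0,0,0],[0,0,-4,0,0,0],[0,0,-4,0,0,0],[0,0,-4,0,0,0],[3,0,0,0,0,0]],
  ],
  gripper=0,
)

```text
time_s: 43.75
eef_pos: [504.7, 201.1, 393.4]
tcp_rot: [[1.0, 0.028, 0.006], [0.028, -1.0, 0.003], [0.007, -0.003, -1.0]]
force: [0.5, -0.1, -0.8]
opening: 0.997
grasp_force: 0.0
```

Emit:
carry_out(
  increments=[
    [[0,0,0,0,0,0],[0,0,0,0,0,0],[0,0,0,0,0,0]],
  ],
)

```text
time_s: 44.05
eef_pos: [504.3, 200.5, 386.7]
tcp_rot: [[1.0, 0.027, -0.002], [0.027, -1.0, -0.001], [-0.002, 0.001, -1.0]]
force: [0.4, 0.0, 0.7]
opening: 0.996
grasp_force: 0.0
```

Run:
```python
from h import *
s=sensors.observe(); im=optics.camera('wrist'); print(s['time_s'],s['eef_pos'],s['tcp_rot'][0],s['opening'])
r=rectify('wrist',im,76,(475,200),50,.3,s); hsv=cv2.cvtColor(r,cv2.COLOR_RGB2HSV)
m=((hsv[:,:,0]>95)&(hsv[:,:,0]<125)&(hsv[:,:,1]>110)&(hsv[:,:,2]>60)).astype(np.uint8)
x,y,w,h=cv2.boundingRect(max(cv2.findContours(m,0,2)[0],key=cv2.contourArea)); print('box',525-(y+h/2)*.3,250-(x+w/2)*.3,w*.3,h*.3)
a=cv2.resize(rectify('wrist',im,67,(470,265),130,.65,s),(400,400))
sc=optics.camera('scene')[110:200,230:350]; b=cv2.resize(sc,(400,300),interpolation=cv2.INTER_CUBIC)
o=np.zeros((400,800,3),np.uint8); o[:,:400]=a; o[:300,400:]=b
cv2.imwrite('pics/stack.png',o[:,:,::-1])
```

```text
44.05 [504.32297212 200.45310875 386.69746491] [ 0.99964252  0.02663831 -0.00228831] 0.9959699223291897
box 473.1 206.05 39.3 50.4
```

View pics/stack.png

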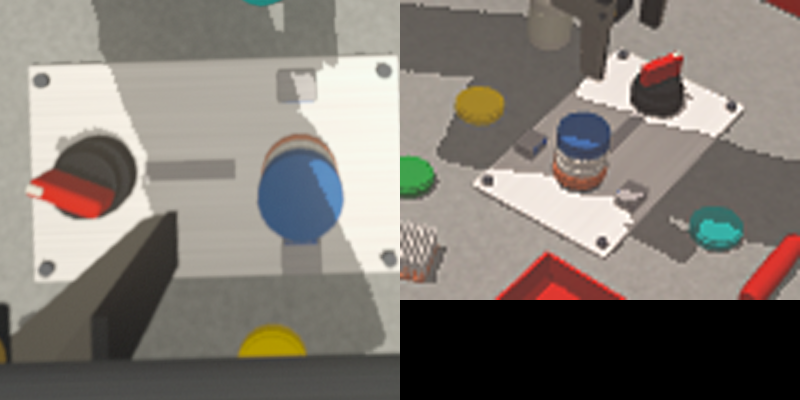

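The stack stands upright, with copper, two whites and the cap at about (300,195). Now I go to the knob to lock it.

Emit:
carry_out(
  increments=[
    [[-0.8,-3.9,0,0,0,0],[-0.7,-3.9,0,0,0,0],[-0.7,-3.9,0,0,0,0],[-0.8,-3.8,0,0,0,0],[0,0,0,0,0,-8.5]],
  ],
)

```text
time_s: 44.65
eef_pos: [469.6, 358.4, 387.2]
tcp_rot: [[0.984, 0.176, -0.001], [0.176, -0.984, 0.001], [-0.001, -0.001, -1.0]]
force: [0.1, 0.2, 0.3]
opening: 0.999
grasp_force: 0.0
```

Emit:
carry_out(
  increments=[
    [[0,0,0,0,0,-8.5],[0,0,0,0,0,-8.5],[0,0,0,0,0,-8.5],[0,0,0,0,0,-8.5],[0,0,0,0,0,-8.5]],
  ],
)

```text
time_s: 45.15
eef_pos: [470.5, 354.7, 387.1]
tcp_rot: [[0.603, 0.798, -0.001], [0.798, -0.603, -0.001], [-0.001, -0.0, -1.0]]
force: [-0.5, -0.6, -0.4]
opening: 1.002
grasp_force: 0.0
```

Emit:
carry_out(
  increments=[
    [[0,0,0,0,0,-8.5],[0,0,0,0,0,-8.5],[0,0,0,0,0,0],[0,0,0,0,0,0],[0,0,0,0,0,0]],
  ],
)

```text
time_s: 45.65
eef_pos: [470.9, 354.8, 387.5]
tcp_rot: [[0.353, 0.936, -0.0], [0.936, -0.353, -0.0], [-0.0, -0.0, -1.0]]
force: [-0.2, -0.4, 0.3]
opening: 0.998
grasp_force: 0.0
```

Descend 15.1 cm and grip.

Emit:
carry_out(
  increments=[
    [[0,0,4,0,0,0],[0,0,4,0,0,0],[0,0,3,0,0,0],[0,0,2,0,0,0],[0,0,1.2,0,0,0]],
  ],
)

```text
time_s: 46.15
eef_pos: [470.5, 354.4, 243.8]
tcp_rot: [[0.352, 0.936, -0.002], [0.936, -0.352, -0.001], [-0.002, -0.001, -1.0]]
force: [-0.3, -0.7, -1.0]
opening: 0.999
grasp_force: 0.0
```

Emit:
carry_out(
  increments=[
    [[0,0,0.6,0,0,0],[0,0,0.3,0,0,0],[0,0,0,0,0,0],[0,0,0,0,0,0]],
  ],
)

```text
time_s: 46.55
eef_pos: [471.4, 355.1, 237.6]
tcp_rot: [[0.35, 0.937, 0.001], [0.937, -0.35, 0.001], [0.001, 0.001, -1.0]]
force: [0.7, -0.3, 0.3]
opening: 1.001
grasp_force: 0.0
```

Emit:
carry_out(
  increments=[
    [[0,0,0,0,0,0],[0,0,0,0,0,0],[0,0,0,0,0,0],[0,0,0,0,0,0],[0,0,0,0,0,0]],
  ],
  gripper=1,
  grip_force=45,
)

```text
time_s: 47.05
eef_pos: [471.1, 354.8, 236.8]
tcp_rot: [[0.35, 0.937, 0.0], [0.937, -0.35, 0.0], [0.0, 0.0, -1.0]]
force: [-1.0, 0.4, 0.4]
opening: 0.586
grasp_force: 0.0
```

Emit:
carry_out(
  increments=[
    [[0,0,0,0,0,0],[0,0,0,0,0,0],[0,0,0,0,0,0],[0,0,0,0,0,0],[0,0,0,0,0,0]],
  ],
)

```text
time_s: 47.55
eef_pos: [470.3, 355.0, 236.6]
tcp_rot: [[0.351, 0.936, -0.002], [0.936, -0.351, 0.0], [-0.001, -0.002, -1.0]]
force: [-18.5, 11.6, 10.3]
opening: 0.156
grasp_force: 10.5
```

Emit:
carry_out(
  increments=[
    [[0,0,0,0,0,0],[0,0,0,0,0,0],[0,0,0,0,0,0]],
  ],
)

```text
time_s: 47.85
eef_pos: [469.7, 355.4, 236.6]
tcp_rot: [[0.35, 0.937, -0.003], [0.937, -0.35, 0.0], [-0.001, -0.003, -1.0]]
force: [-8.7, 5.6, 3.9]
opening: 0.136
grasp_force: 45.0
```

Turn back clockwise 70°.

Emit:
carry_out(
  increments=[
    [[0,0,0,0,0,7],[0,0,0,0,0,7],[0,0,0,0,0,7],[0,0,0,0,0,7],[0,0,0,0,0,7]],
  ],
)

```text
time_s: 48.35
eef_pos: [469.8, 355.3, 236.6]
tcp_rot: [[0.827, 0.562, -0.003], [0.562, -0.827, 0.0], [-0.002, -0.002, -1.0]]
force: [-8.3, 3.8, 4.1]
opening: 0.138
grasp_force: 45.0
```

Emit:
carry_out(
  increments=[
    [[0,0,0,0,0,7],[0,0,0,0,0,7],[0,0,0,0,0,7],[0,0,0,0,0,7],[0,0,0,0,0,5]],
  ],
)

```text
time_s: 48.85
eef_pos: [469.8, 355.2, 236.6]
tcp_rot: [[1.0, 0.021, -0.003], [0.021, -1.0, 0.0], [-0.003, -0.0, -1.0]]
force: [-7.5, 4.1, 4.1]
opening: 0.137
grasp_force: 45.0
```

Emit:
carry_out(
  increments=[
    [[0,0,0,0,0,0],[0,0,0,0,0,0],[0,0,0,0,0,0]],
  ],
)

```text
time_s: 49.15
eef_pos: [469.8, 355.2, 236.6]
tcp_rot: [[1.0, 0.026, -0.003], [0.026, -1.0, 0.0], [-0.003, -0.0, -1.0]]
force: [-7.5, 2.6, 3.9]
opening: 0.136
grasp_force: 45.0
```

Emit:
carry_out(
  increments=[
    [[0,0,0,0,0,0],[0,0,0,0,0,0],[0,0,0,0,0,0],[0,0,0,0,0,0],[0,0,0,0,0,0]],
  ],
  gripper=0,
)

```text
time_s: 49.65
eef_pos: [471.2, 354.7, 236.7]
tcp_rot: [[1.0, 0.027, 0.0], [0.027, -1.0, -0.0], [0.0, 0.0, -1.0]]
force: [-0.3, -0.3, 0.2]
opening: 0.547
grasp_force: 0.0
```

Emit:
carry_out(
  increments=[
    [[0,0,-2,0,0,0],[0,0,-4,0,0,0],[0,0,-4,0,0,0],[0,0,-4,0,0,0],[0,0,0,0,0,0]],
  ],
)

```text
time_s: 50.15
eef_pos: [472.4, 355.8, 382.5]
tcp_rot: [[1.0, 0.027, 0.007], [0.027, -1.0, 0.006], [0.008, -0.005, -1.0]]
force: [1.0, -0.1, 0.4]
opening: 0.986
grasp_force: 0.0
```

Emit:
carry_out(
  increments=[
    [[3,4,0,0,0,0],[0,4,0,0,0,0],[0,0,0,0,0,0],[0,0,0,0,0,0],[0,0,0,0,0,0]],
  ],
)

```text
time_s: 50.65
eef_pos: [503.1, 276.2, 376.4]
tcp_rot: [[1.0, 0.027, -0.0], [0.027, -1.0, 0.0], [-0.0, -0.0, -1.0]]
force: [-0.2, 0.9, -0.2]
opening: 1.0
grasp_force: 0.0
```

Run:
```python
from h import *
s=sensors.observe(); im=optics.camera('wrist'); print(s['time_s'],s['eef_pos'],s['tcp_rot'][0],s['opening'],s['force'])
a=cv2.resize(rectify('wrist',im,67,(480,265),130,.65,s),(400,400))
sc=optics.camera('scene')[110:200,230:350]; b=cv2.resize(sc,(400,300),interpolation=cv2.INTER_CUBIC)
o=np.zeros((400,800,3),np.uint8); o[:,:400]=a; o[:300,400:]=b
cv2.imwrite('pics/locked.png',o[:,:,::-1])
```

```text
50.65 [503.10765857 276.18529598 376.36205454] [ 9.99642232e-01  2.67461296e-02 -2.29585877e-04] 1.0003298560794875 [-0.15871304  0.93110014 -0.24080665]
```

View pics/locked.png

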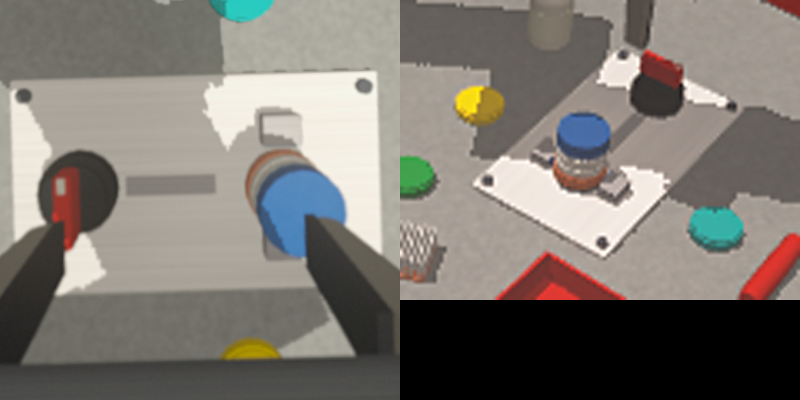

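The knob bar is back along fixture x with its mark at (62,186). The jaws are in beside the intact, upright stack, and the arm is clear.

```bash
python3 -c "
from station import job
print(job.finish_job())"
```

```text
the job is handed in; nothing more can be done
None
```

The job is handed in, and I got no verdict back: the burnt puck is in the reject bin, the stack of copper disc, two white pucks and blue cap stands upright on the seat, and the knob is locked; one white puck was knocked aside on the tray partway through and I picked it up from where it lay.

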